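# Put the paint wells away in the keeping cabinet

### The job

Put the paint wells away for the night: set a stopper fully into the mouth of every paint well, stand the stoppered wells upright on the floor of the steel cabinet's compartment, then slide its frosted glass door fully shut; also turn the vent knob in small steps until the black pointer lines up with the red mark. Handle wells and stoppers gently, since they crack when the two fingers together load them with more than 60 newtons (so stay well under 30 N a finger; about 20 is plenty), and do not disturb the pine blank, the faceplate or the jaw inserts. There are two or three wells; a stopper left over may stay where it is.

Things in the scene. Friction and masses are not known exactly. Their poses are not given: they have to be found in the camera images.
- well1: White ceramic paint well, a plain round cup with a flat foot: outside diameter 46 mm, height 42 mm, mouth 38 mm wide, floor 6 mm thick, about 140 g. Starts upright and open on the bench in front of the cabinet. Origin: centre of its underside, z up. Cracks above 60 N of finger load (both together). One well may be absent; all are alike.
- well1_rim (a point): Centre of the mouth of well1, in the plane of its rim, 42 mm above its underside.
- stopper1: Hollow turned wooden stopper standing on its small end: pale tapered plug 16 mm long (25 mm wide at the bottom, 34 mm at the top), red flange 42 mm wide and 5 mm thick, brown round grip 22 mm wide and 22 mm tall on top; 43 mm tall in all, 35 g. Origin: centre of its underside, z up. Cracks above 60 N of finger load (both together). All three alike; any fits any well loosely.
- stopper1_seat (a point): Centre of the underside of the flange of stopper1, 16 mm above its origin; coincides with the centre of a well's rim when the stopper is seated.
- well2: White ceramic paint well, a plain round cup with a flat foot: outside diameter 46 mm, height 42 mm, mouth 38 mm wide, floor 6 mm thick, about 140 g. Starts upright and open on the bench in front of the cabinet. Origin: centre of its underside, z up. Cracks above 60 N of finger load (both together). One well may be absent; all are alike.
- well2_rim (a point): Centre of the mouth of well2, in the plane of its rim, 42 mm above its underside.
- stopper2: Hollow turned wooden stopper standing on its small end: pale tapered plug 16 mm long (25 mm wide at the bottom, 34 mm at the top), red flange 42 mm wide and 5 mm thick, brown round grip 22 mm wide and 22 mm tall on top; 43 mm tall in all, 35 g. Origin: centre of its underside, z up. Cracks above 60 N of finger load (both together). All three alike; any fits any well loosely.
- stopper2_seat (a point): Centre of the underside of the flange of stopper2, 16 mm above its origin; coincides with the centre of a well's rim when the stopper is seated.
- well3: White ceramic paint well, a plain round cup with a flat foot: outside diameter 46 mm, height 42 mm, mouth 38 mm wide, floor 6 mm thick, about 140 g. Starts upright and open on the bench in front of the cabinet. Origin: centre of its underside, z up. Cracks above 60 N of finger load (both together). One well may be absent; all are alike.
- well3_rim (a point): Centre of the mouth of well3, in the plane of its rim, 42 mm above its underside.
- stopper3: Hollow turned wooden stopper standing on its small end: pale tapered plug 16 mm long (25 mm wide at the bottom, 34 mm at the top), red flange 42 mm wide and 5 mm thick, brown round grip 22 mm wide and 22 mm tall on top; 43 mm tall in all, 35 g. Origin: centre of its underside, z up. Cracks above 60 N of finger load (both together). All three alike; any fits any well loosely.
- stopper3_seat (a point): Centre of the underside of the flange of stopper3, 16 mm above its origin; coincides with the centre of a well's rim when the stopper is seated.
- compartment (a point): Centre of the floor of the open-topped compartment in the low grey steel cabinet, 8 mm above the bench, with the cabinet's axes. Inside 134 mm (x) by 216 mm (y), walls 78 mm above this floor. Cabinet: fixed, 150 (x) by 464 (y) by 86 mm tall, its middle 114 mm along -y from here; door rails on its long edges reach 96 mm. Its -y half is closed; the door parks above it.
- door (a joint): Frosted glass sliding door that lies flat over the compartment, 132 mm by 226 mm, 6 mm thick, its top 94 mm above the bench. Value in m: 0 closed, 0.220 fully open; opening moves it along the cabinet's -y. Slides with about 2 N of friction and stays where it is left.
- door_handle (a point): Top centre of the door's handle, a dark upright block in the middle of the door: 50 mm along the cabinet's x, 12 mm along its y, 24 mm tall above the glass (top 118 mm above the bench).
- vent_box: Blue vent control of the cabinet, fixed to the bench, 100 mm (its x) by 130 mm (its y) by 45 mm tall. Origin: centre of its underside. On its top: a black round knob on the -x side, a white scale along y on the +x side.
- vent_knob (a joint): Round black knob, upright axis, 34 mm diameter, from 48 to 74 mm above the bench. Value in rad; positive is anticlockwise seen from above, and each rad of it moves the pointer 12 mm along the vent box's +y. Stiff by 0.04 N m; stays where it is left. Turns from -4 to 4 rad.
- knob_top (a point): Centre of the knob's top face, 74 mm above the bench.
- pointer_tip (a point): Tip of the black pointer that the knob drives along the scale (along the vent box's y), about 49 mm above the bench; nothing can touch it. It starts on the -y side of the mark.
- mark_tip (a point): Tip of the red mark on the scale, which faces the pointer from the other side (2 mm off along the vent box's x); it is in a different place along y each time and nothing can touch it.
- pine_blank: Bystander: rough pine blank, a roller 68 mm wide and 160 mm long lying along its y on a flat strip. Origin: centre of its underside.
- faceplate: Bystander: round bronze faceplate 100 mm wide, 10 mm thick with a hub 40 mm wide up to 30 mm. Origin: centre of its underside.
- jaw_a: Bystander: brass jaw insert, 55 x 22 x 22 mm. Origin: centre of its underside.
- jaw_b: Bystander: brass jaw insert, like jaw_a.
There are look-alikes about, which are no part of the job. What is shaped like the well3 but blue is not meant.

How it is judged:
By the outcome, as a careful person would: the job done as asked, in the order asked, and still so for the second after the job is handed in, with the robot touching nothing.
Of well1, well2, well3 only 2 to 3 are there at a start; the rules pass over those that are not, and their reading is None.
At some moment in a run one of well1, stopper1, well2, stopper2, well3, stopper3 may be knocked a few centimetres aside while the robot is not near it.
Once in a run the grip may slacken for a moment while it holds something.
It also fails if it takes over 210 s, if anything falls off the work surface, if the arm or the gripper's body presses on something with over 40 N, if the wrist force passes 120 N, or if a joint passes its speed limit or range.

### The arm

A 6-joint arm with a two-finger parallel gripper is mounted at the origin on the work surface. World frame = base frame: x ahead of the robot, y to its left, z up, the work surface at z = 0. Lengths are in m, angles in rad, forces in N, time in s.
With the tool pointing down it reaches from about 0.3 to 0.875 m from the base axis. Payload 6.4 kg.
Tool frame: the origin (TCP) lies where the fingers leave the gripper's body, on its centre line; the fingertips stand 73 mm ahead of it and the grasp point (between the pads) lies 54 mm ahead of it (grip_point_offset is the distance from the TCP to the grasp point, in m); z points along the fingers, y is the line along which they close (so a half turn about z gives the same grasp; the last joint's range is limited). The gripper opens to 85 mm and grips with 20 to 120 N. Pads are 22 mm wide; open, the fingers measure 114 mm over their backs; the gripper's body (76 mm by 85 mm) begins 54 mm behind the grasp point. The pads swing forward as they close: fully open they stand 13 mm farther back than shut.
Start: joints at [0.934, 0.181, 1.607, -0, 1.354, -0.206], TCP at [0.24, 0.522, 0.304] pointing down, gripper open.
Joint ranges: [-2.99, 2.99], [-0.89, 2.07], [0.3, 2.58], [-1.14, 4.28], [0, 2.63], [-3.12, 3.12]. Speed limits (rad/s): [2.57, 2.57, 3.01, 3.14, 3.14, 3.14].

### API

Orientations are given as a unit quaternion [x, y, z, w].
In Python, from workcell import state, camera, close_job, grip_point_offset gives the robot as it stands.
- The arm moves only by the tool jog_arm, never from a script. Its argument "plan" is a list of rows, each an object of numbers: "jaw": the finger opening in mm, from 0 to 85.4; "x", "y", "z": the shift along the tool's x, y, z scaled (see below); "wx", "wy", "wz": the turn, a rotation vector about the tool's x, y, z scaled (see below). A call has 1 to 8 rows; each row shifts and turns the commanded pose from where the row before left it, along the tool's axes as they then stand; what a row does not reach is not made up. The controller multiplies each number of a shift by 0.025 m and each number of a turn by 0.15 rad. A row lasts 1/10 s, in which the tool goes at most 50 mm and 8.59 degrees, less where a joint would pass 70% of its speed; a pose out of reach is approached as far as the arm can. A call with a number of a shift or a turn outside -1 to 1 is refused whole. A call with a gripper value outside its range is refused whole. The fingers move at their own pace and stop on an object; "newtons" is the grip in N (left out, the last holds). Time passes only in rows, so rows that do not move let the fingers close. It gives the time, the measured TCP pose, the force, the opening and the grip force at its end, in the units of the state.
- state(): the state, without advancing time (a new reading comes with each control period).
- camera(name): name is "side" or "top" or "wrist"; returns a dict with "img" (384x512x3 uint8, blue, green, red), "fovy" (degrees; the focal length in pixels is half the picture's height over the tangent of half this angle, whatever the lens; pixels are square), "cx", "cy" (the principal point, pixels), "dist" ([k1, k2, p1, p2, k3] as OpenCV has them; the pictures are not rectified), "world_from_camera" (4x4, takes a point from camera to world coordinates); the wrist camera has in their place "T_tool_cam" (4x4, takes a point from camera to tool coordinates, whose origin is the TCP and whose axes are the flange's). Camera axes: x right, y down, z forward; pixel columns grow to the right and rows downward; lengths in m; the calibration is good to about 2 mm. A picture is of the moment at which its call begins: read the wrist's pose just before it. There is no depth.
- close_job(): hands the job in; it is judged then, once.
The state is a dict: "t": time; "joint_pos": joint angles; "qvel": joint speeds; "joint_torque": joint torques, N m; "ee_pos": TCP position; "tcp_rot": TCP orientation; "wrist_force": force on the tool from outside, world axes, zero at the start; "torque": the same for the moment, N m; "finger_gap": finger opening in m; "finger_force": force on a finger pad.
Only numpy, scipy, OpenCV 4.12 (cv2) and the standard library are available. Lean on these libraries where they do the work, as an engineer would, in place of code of your own. Each camera call takes 0.05 s, during which the arm holds its last target. There are 200 camera calls.

## Working session

There is one attempt and no reset: what is moved stays moved. The work goes in short steps, Python scripts to look and compute and a tool call to move; the robot and the scene stay as the last step left them, time stands still between calls to the robot, and variables do not carry over. Pictures are saved under pics/ and viewed, at most 14 in all, crops included, and the job is handed in when it is done.

Besides the shell and the picture viewer there is one more tool, called after "Emit:" as name(argument=value, ...) on one line, values as JSON. jog_arm: Moves the arm, as the interface text tells. Its arguments: {"type":"object","properties":{"plan":{"type":"array"},"newtons":{"type":"number"}},"required":["plan"]}

```bash
ls; mkdir -p pics
python3 - <<'E'
from workcell import *
import cv2
print(state()); print(grip_point_offset)
for n in("top","side"):
    c=camera(n); cv2.imwrite(f"pics/{n}0.png",c["img"]); print(n,{k:v for k,v in c.items() if k!="img"})
E
```

```text
pics
{'t': 0.0, 'joint_pos': array([ 9.33671145e-01,  1.81541164e-01,  1.60798686e+00,  5.11189125e-06,
        1.35382706e+00, -2.06305881e-01]), 'qvel': array([ 0.00143337, -0.0008135 ,  0.00040493, -0.00052196,  0.00168453,
       -0.0002007 ]), 'joint_torque': array([ 7.71559698e-04, -4.44857848e+01, -3.51349890e+01, -3.56802946e-05,
        8.66296585e-03, -5.75206997e-06]), 'ee_pos': array([0.23985661, 0.52211621, 0.30299421]), 'tcp_rot': array([ 2.13748086e-01,  9.76888417e-01, -8.02987588e-04, -3.62980919e-04]), 'wrist_force': array([-0.11150725, -0.99482461, -0.00580615]), 'torque': array([ 0.00036208, -0.02887816,  0.00061581]), 'finger_force': 0.0, 'finger_gap': 0.08560652272501645}
0.0539
top {'fovy': 43.77885927799139, 'cx': 252.67742811563852, 'cy': 192.06833904346874, 'dist': array([-0.16062791,  0.        ,  0.        ,  0.        ,  0.        ]), 'world_from_camera': array([[ 0.00952818, -0.98748078,  0.15745136,  0.28216885],
       [-0.99991745, -0.01076628, -0.00701233, -0.04376828],
       [ 0.0086197 , -0.15737154, -0.98750185,  1.63104157],
       [ 0.        ,  0.        ,  0.        ,  1.        ]])}
side {'fovy': 56.87334603335153, 'cx': 255.0549959494209, 'cy': 192.25214477838617, 'dist': array([0.01967302, 0.        , 0.        , 0.        , 0.        ]), 'world_from_camera': array([[ 0.99558488, -0.07248459,  0.05963834,  0.44491113],
       [-0.09121793, -0.59728202,  0.79682713, -0.95151057],
       [-0.02213678, -0.79874913, -0.60125684,  0.78064703],
       [ 0.        ,  0.        ,  0.        ,  1.        ]])}
```

```bash
cat > h.py <<'E'
import cv2,numpy as np
from scipy.spatial.transform import Rotation as R
from workcell import *
def K(c):
    f=c["img"].shape[0]/2/np.tan(np.radians(c["fovy"])/2)
    return np.array([[f,0,c["cx"]],[0,f,c["cy"]],[0,0,1.]])
def pose(c,s=None):
    if "world_from_camera" in c: return c["world_from_camera"]
    T=np.eye(4); T[:3,:3]=R.from_quat(s["tcp_rot"]).as_matrix(); T[:3,3]=s["ee_pos"]
    return T@c["T_tool_cam"]
def grab(n):
    s=state(); c=camera(n); c["T"]=pose(c,s); return c
def px2w(c,uv,z):
    p=cv2.undistortPoints(np.array(uv,float).reshape(-1,1,2),K(c),c["dist"]).reshape(-1,2)
    d=np.c_[p,np.ones(len(p))]@c["T"][:3,:3].T; o=c["T"][:3,3]
    return o+d*((np.array(z)-o[2])/d[:,2])[:,None]
def w2px(c,P):
    T=np.linalg.inv(c["T"]); P=np.array(P,float).reshape(-1,3)
    return cv2.projectPoints(P,cv2.Rodrigues(T[:3,:3])[0],T[:3,3],K(c),c["dist"])[0].reshape(-1,2)
E
python3 -c "
import cv2
for n in('top','side'):
    cv2.imwrite(f'pics/{n}0b.png',cv2.resize(cv2.imread(f'pics/{n}0.png'),(800,600),interpolation=cv2.INTER_CUBIC))"
```

```text
(no output)
```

View pics/top0b.png

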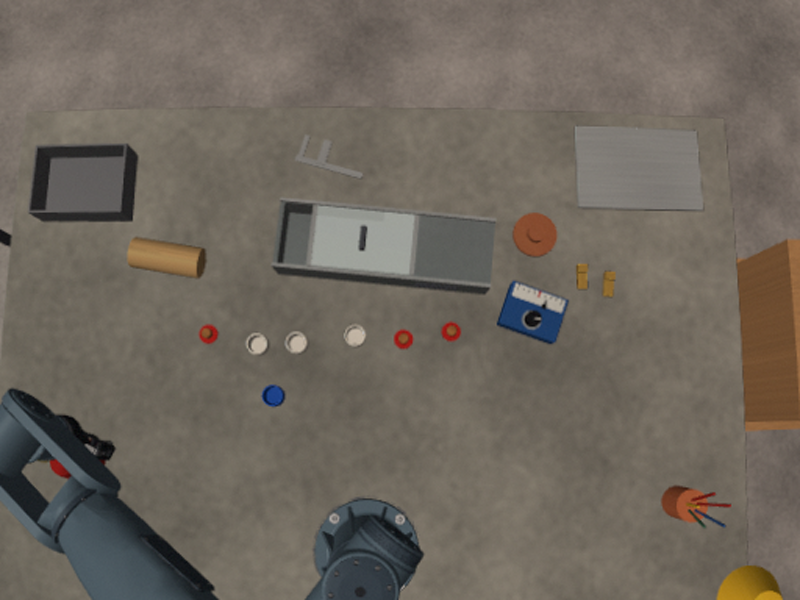

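View pics/side0b.png

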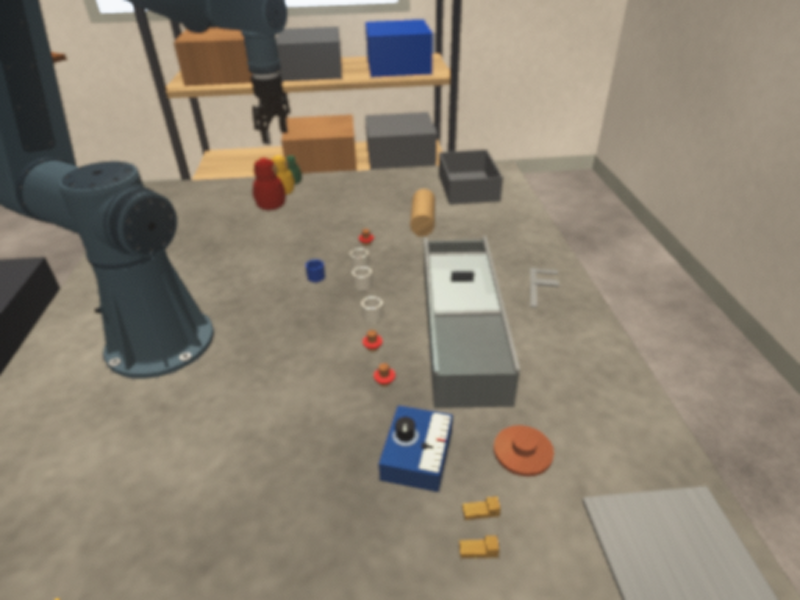

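Top view (800-px): wells are at (257,344), (297,343) and (355,336). Stoppers are at (208,334), (403,339) and (451,331), and the blue decoy is at (273,396). The door handle is at (362,238), so the door is partly open. The vent box is at (532,312).

Run:
```python
from h import *
np.set_printoptions(precision=4,suppress=True)
c=grab("top"); k=512/800
W=np.array([[257,344],[297,343],[355,336]])*k; S=np.array([[208,334],[403,339],[451,331]])*k
hsv=cv2.cvtColor(c["img"],cv2.COLOR_BGR2HSV)
def cen(p,m,r=10):
    u,v=np.round(p).astype(int); y,x=np.mgrid[v-r:v+r+1,u-r:u+r+1]; mm=m[v-r:v+r+1,u-r:u+r+1]
    return np.array([(x[mm].min()+x[mm].max())/2,(y[mm].min()+y[mm].max())/2]),mm.sum()
red=(hsv[...,1]>150)&((hsv[...,0]<6)|(hsv[...,0]>172))&(hsv[...,2]>110)
wh=(hsv[...,1]<60)&(hsv[...,2]>165)
for p in S: q,n=cen(p,red); print("S",n,px2w(c,q,[.0185]))
for p in W: q,n=cen(p,wh); print("W",n,px2w(c,q,[.042]))
g=lambda l,z:px2w(c,np.array(l)*k,[z]*len(l))
print("handle",g([(362,229),(362,248)],.118))
print("cab top corners",g([(281,200),(495,217),(490,292),(274,270)],.096))
print("door",g([(313,206),(415,213),(414,276),(310,268)],.094))
print("knob",g([(533,320)],.074),"tips",g([(544,306),(541,293)],.049),"box",g([(511,282),(569,297),(552,343),(498,325)],.045))
w=grab("wrist"); print({a:b for a,b in w.items() if a!="img"}); cv2.imwrite("pics/w0.png",w["img"])
```

```text
S 68 [[0.4606 0.3535 0.0185]]
S 79 [[ 0.4556 -0.0724  0.0185]]
S 79 [[ 0.4737 -0.1777  0.0185]]
W 81 [[0.4392 0.2413 0.042 ]]
W 81 [[0.4404 0.152  0.042 ]]
W 88 [[0.457  0.0267 0.042 ]]
handle [[0.6729 0.0154 0.118 ]
 [0.6322 0.0147 0.118 ]]
cab top corners [[ 0.7411  0.1908  0.096 ]
 [ 0.7087 -0.2666  0.096 ]
 [ 0.5463 -0.2538  0.096 ]
 [ 0.5882  0.1999  0.096 ]]
door [[ 0.7288  0.1219  0.094 ]
 [ 0.7155 -0.0959  0.094 ]
 [ 0.5789 -0.0944  0.094 ]
 [ 0.5936  0.1242  0.094 ]]
knob [[ 0.491  -0.3479  0.074 ]] tips [[ 0.525  -0.3775  0.049 ]
 [ 0.5535 -0.3715  0.049 ]] box [[ 0.5776 -0.3069  0.045 ]
 [ 0.546  -0.434   0.045 ]
 [ 0.4453 -0.3942  0.045 ]
 [ 0.4833 -0.2773  0.045 ]]
{'fovy': 60.34706592564185, 'cx': 255.4938792474383, 'cy': 188.47492969152196, 'dist': array([-0.0732,  0.    ,  0.    ,  0.    ,  0.    ]), 'T_tool_cam': array([[-0.0006, -0.9578, -0.2875,  0.0739],
       [ 1.    , -0.0006, -0.0002, -0.0011],
       [ 0.0001, -0.2875,  0.9578, -0.07  ],
       [ 0.    ,  0.    ,  0.    ,  1.    ]]), 'T': array([[ 0.4182,  0.8703,  0.2604,  0.1723],
       [ 0.9084, -0.4002, -0.1213,  0.5521],
       [-0.0014,  0.2872, -0.9579,  0.3732],
       [ 0.    ,  0.    ,  0.    ,  1.    ]])}
```

```bash
cat >> h.py <<'E'
def rows(wps,start=None):
    """wps: list of (x,y,z,yaw_deg of tool x). prints rows per tool axes/units, tool pointing down"""
    s=state()
    if start is None:
        M=R.from_quat(s["tcp_rot"]); p=s["ee_pos"]
    else: p=np.array(start[:3]); M=dn(start[3])
    for w in wps:
        t=np.array(w[:3],float); Mt=dn(w[3]); dr=(M.inv()*Mt).as_rotvec()
        d0=t-p
        for n in range(1,60):
            out=[];ok=True
            for i in range(n):
                Mi=M*R.from_rotvec(dr*i/n); v=np.r_[Mi.inv().apply(d0/n)/.025,dr/n/.15]
                ok&=(abs(v)<=.99).all(); out.append(v)
            if ok: break
        z=lambda v:{a:round(float(x),2) for a,x in zip(("x","y","z","wx","wy","wz"),v) if abs(x)>=.005}
        if all(np.allclose(o,out[0],atol=.006) for o in out): print(w,n,"x",z(out[0]))
        else:
            print(w,n); [print("  ",z(o)) for o in out]
        p,M=t,Mt
def dn(yaw):
    a=np.radians(yaw); x=np.array([np.cos(a),np.sin(a),0]); zz=np.array([0,0,-1.]); return R.from_matrix(np.c_[x,np.cross(zz,x),zz])
E
python3 -c "
from h import *
rows([(.30,.40,.36,86),(.46,.12,.36,86)])"
```

```text
(0.3, 0.4, 0.36, 86) 9
   {'x': -0.47, 'y': -0.38, 'z': -0.25, 'wz': 0.9}
   {'x': -0.52, 'y': -0.32, 'z': -0.25, 'wz': 0.9}
   {'x': -0.55, 'y': -0.24, 'z': -0.25, 'wz': 0.9}
   {'x': -0.58, 'y': -0.17, 'z': -0.25, 'wz': 0.9}
   {'x': -0.6, 'y': -0.09, 'z': -0.25, 'wz': 0.9}
   {'x': -0.61, 'y': -0.01, 'z': -0.25, 'wz': 0.9}
   {'x': -0.6, 'y': 0.07, 'z': -0.25, 'wz': 0.9}
   {'x': -0.59, 'y': 0.15, 'z': -0.25, 'wz': 0.9}
   {'x': -0.56, 'y': 0.23, 'z': -0.25, 'wz': 0.9}
(0.46, 0.12, 0.36, 86) 11 x {'x': -0.98, 'y': 0.65}
```

Emit:
jog_arm(plan=[{"x":-0.47,"y":-0.38,"z":-0.25,"wz":0.9},{"x":-0.52,"y":-0.32,"z":-0.25,"wz":0.9},{"x":-0.55,"y":-0.24,"z":-0.25,"wz":0.9},{"x":-0.58,"y":-0.17,"z":-0.25,"wz":0.9},{"x":-0.6,"y":-0.09,"z":-0.25,"wz":0.9},{"x":-0.61,"y":-0.01,"z":-0.25,"wz":0.9},{"x":-0.6,"y":0.07,"z":-0.25,"wz":0.9},{"x":-0.59,"y":0.15,"z":-0.25,"wz":0.9}])

```text
schema error: expected keys jaw, x, y, z, wx, wy, wz
```

Emit:
jog_arm(plan=[{"x":-0.56,"y":0.23,"z":-0.25,"wz":0.9},{"x":-0.98,"y":0.65},{"x":-0.98,"y":0.65},{"x":-0.98,"y":0.65},{"x":-0.98,"y":0.65},{"x":-0.98,"y":0.65},{"x":-0.98,"y":0.65},{"x":-0.98,"y":0.65}])

```text
schema error: expected keys jaw, x, y, z, wx, wy, wz
```

Emit:
jog_arm(plan=[{"x":-0.98,"y":0.65},{"x":-0.98,"y":0.65},{"x":-0.98,"y":0.65},{"x":-0.98,"y":0.65},{"x":0},{"x":0},{"x":0}])

```text
schema error: expected keys jaw, x, y, z, wx, wy, wz
```

Run:
```python
from h import *
s=state(); print(s["t"],s["ee_pos"],s["tcp_rot"])
c=grab("wrist"); cv2.imwrite("pics/w1.png",c["img"]); cv2.imwrite("pics/w1b.png",cv2.resize(c["img"],(800,600)))
```

```text
0.2 [0.23993241 0.52227734 0.30333425] [ 2.13735840e-01  9.76891344e-01 -4.83427053e-04 -2.43740268e-04]
```

View pics/w1b.png

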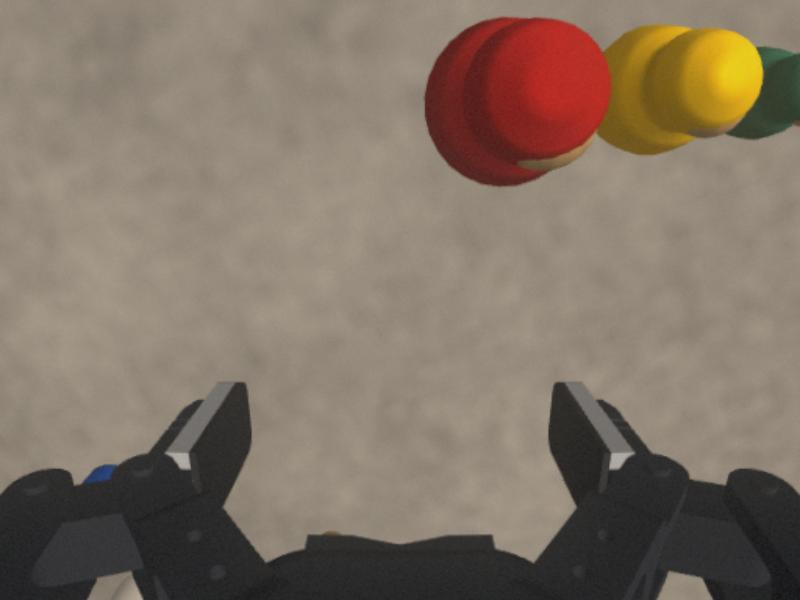

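That view shows only the decoy toys under the gripper. The rows need all the keys, so I'll have the planner print full rows.

Run:
```python
s=open("h.py").read()
i=s.index('        z=lambda v:'); j=s.index('        p,M=t,Mt')
s=s[:i]+'''        import json
        z=lambda v:json.dumps({"jaw":w[4] if len(w)>4 else 85,**{a:round(float(x),2)+0. for a,x in zip(("x","y","z","wx","wy","wz"),v)}})
        if all(np.allclose(o,out[0],atol=.006) for o in out): print(w,n,"x",z(out[0]))
        else:
            print(w,n); [print("  ",z(o)) for o in out]
'''+s[j:]
open("h.py","w").write(s)
```

Emit:
jog_arm(plan=[{"jaw":85,"x":-0.47,"y":-0.38,"z":-0.25,"wx":0,"wy":0,"wz":0.9},{"jaw":85,"x":-0.52,"y":-0.32,"z":-0.25,"wx":0,"wy":0,"wz":0.9},{"jaw":85,"x":-0.55,"y":-0.24,"z":-0.25,"wx":0,"wy":0,"wz":0.9},{"jaw":85,"x":-0.58,"y":-0.17,"z":-0.25,"wx":0,"wy":0,"wz":0.9},{"jaw":85,"x":-0.6,"y":-0.09,"z":-0.25,"wx":0,"wy":0,"wz":0.9},{"jaw":85,"x":-0.61,"y":-0.01,"z":-0.25,"wx":0,"wy":0,"wz":0.9},{"jaw":85,"x":-0.6,"y":0.07,"z":-0.25,"wx":0,"wy":0,"wz":0.9},{"jaw":85,"x":-0.59,"y":0.15,"z":-0.25,"wx":0,"wy":0,"wz":0.9}], newtons=20)

```text
t: 1.05
ee_pos: [0.2931, 0.4128, 0.354]
tcp_rot: [0.688, 0.726, -0.0, 0.0]
wrist_force: [-0.1, 0.1, 0.3]
finger_gap: 0.085
finger_force: 0.0
```

Emit:
jog_arm(plan=[{"jaw":85,"x":-0.56,"y":0.23,"z":-0.25,"wx":0,"wy":0,"wz":0.9},{"jaw":85,"x":-0.98,"y":0.65,"z":0,"wx":0,"wy":0,"wz":0},{"jaw":85,"x":-0.98,"y":0.65,"z":0,"wx":0,"wy":0,"wz":0},{"jaw":85,"x":-0.98,"y":0.65,"z":0,"wx":0,"wy":0,"wz":0},{"jaw":85,"x":-0.98,"y":0.65,"z":0,"wx":0,"wy":0,"wz":0},{"jaw":85,"x":-0.98,"y":0.65,"z":0,"wx":0,"wy":0,"wz":0},{"jaw":85,"x":-0.98,"y":0.65,"z":0,"wx":0,"wy":0,"wz":0},{"jaw":85,"x":-0.98,"y":0.65,"z":0,"wx":0,"wy":0,"wz":0}])

```text
t: 1.85
ee_pos: [0.4005, 0.2191, 0.3602]
tcp_rot: [0.733, 0.68, 0.0, 0.0]
wrist_force: [0.8, 0.5, -0.5]
finger_gap: 0.0851
finger_force: 0.0
```

Emit:
jog_arm(plan=[{"jaw":85,"x":-0.98,"y":0.65,"z":0,"wx":0,"wy":0,"wz":0},{"jaw":85,"x":-0.98,"y":0.65,"z":0,"wx":0,"wy":0,"wz":0},{"jaw":85,"x":-0.98,"y":0.65,"z":0,"wx":0,"wy":0,"wz":0},{"jaw":85,"x":-0.98,"y":0.65,"z":0,"wx":0,"wy":0,"wz":0},{"jaw":85,"x":0,"y":0,"z":0,"wx":0,"wy":0,"wz":0},{"jaw":85,"x":0,"y":0,"z":0,"wx":0,"wy":0,"wz":0}])

```text
t: 2.45
ee_pos: [0.4576, 0.1173, 0.3599]
tcp_rot: [0.734, 0.68, -0.0, -0.0]
wrist_force: [0.1, 0.4, -0.1]
finger_gap: 0.0852
finger_force: 0.0
```

Run:
```python
from h import *
s=state(); print(s["t"],s["ee_pos"],s["tcp_rot"])
c=grab("wrist"); cv2.imwrite("pics/w1b.png",cv2.resize(c["img"],(800,600)))
import pickle; pickle.dump(c,open("w1.pkl","wb"))
```

```text
2.45 [0.45761038 0.11733109 0.35993551] [ 7.33671754e-01  6.79503943e-01 -1.14421813e-04 -3.67636750e-04]
```

View pics/w1b.png

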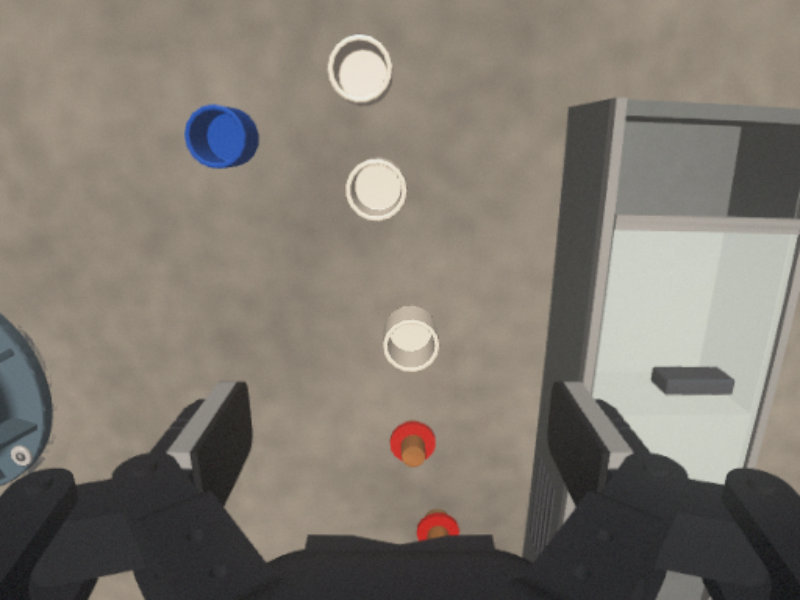

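Wrist view (800-px): rims are at (360,69), (377,189) and (411,345), and stopper flanges at (413,441) and (438,530). The cabinet is at right with the door handle near (693,372).

Run:
```python
from h import *
import pickle
np.set_printoptions(precision=4,suppress=True)
c=pickle.load(open("w1.pkl","rb")); k=512/800
g=lambda l,z:px2w(c,np.array(l)*k,[z]*len(l))
# rim ellipses: fit white outline
hsv=cv2.cvtColor(c["img"],cv2.COLOR_BGR2HSV); wh=((hsv[...,1]<45)&(hsv[...,2]>170)).astype(np.uint8)
for p in [(360,69),(377,189),(411,345)]: print("W",g([p],.042))
for p in [(413,441),(438,530)]: print("S",g([p],.021))
print("handle top",g([(652,369),(720,367),(733,382),(663,383)],.118))
print("left rail top outer/inner",g([(614,100),(570,380)],.096),g([(626,98),(594,382)],.096))
print("end wall top inner",g([(622,121),(800,123)],.086))
print("door end",g([(613,216),(800,220),(612,230),(800,235)],.094))
```

```text
W [[0.4383 0.2408 0.042 ]]
W [[0.4429 0.1564 0.042 ]]
W [[0.4592 0.0304 0.042 ]]
S [[ 0.4543 -0.0723  0.021 ]]
S [[ 0.4717 -0.1748  0.021 ]]
handle top [[0.6205 0.031  0.118 ]
 [0.6687 0.0281 0.118 ]
 [0.6796 0.0157 0.118 ]
 [0.629  0.0198 0.118 ]]
left rail top outer/inner [[0.5968 0.2051 0.096 ]
 [0.5716 0.0164 0.096 ]] [[0.6045 0.2059 0.096 ]
 [0.5893 0.0132 0.096 ]]
end wall top inner [[0.6064 0.1923 0.086 ]
 [0.7304 0.1855 0.086 ]]
door end [[0.5989 0.1322 0.094 ]
 [0.7319 0.1211 0.094 ]
 [0.5985 0.1229 0.094 ]
 [0.7333 0.1106 0.094 ]]
```

```bash
python3 -c "
from h import *
rows([(.652,.019,.27,86),(.652,.019,.175,86)])"
```

```text
(0.652, 0.019, 0.27, 86) 9 x {"jaw": 85, "x": -0.37, "y": 0.9, "z": 0.4, "wx": 0.0, "wy": 0.0, "wz": 0.0}
(0.652, 0.019, 0.175, 86) 4 x {"jaw": 85, "x": 0.0, "y": 0.0, "z": 0.95, "wx": 0.0, "wy": 0.0, "wz": 0.0}
```

Emit:
jog_arm(plan=[{"jaw":85,"x":-0.37,"y":0.9,"z":0.4,"wx":0,"wy":0,"wz":0},{"jaw":85,"x":-0.37,"y":0.9,"z":0.4,"wx":0,"wy":0,"wz":0},{"jaw":85,"x":-0.37,"y":0.9,"z":0.4,"wx":0,"wy":0,"wz":0},{"jaw":85,"x":-0.37,"y":0.9,"z":0.4,"wx":0,"wy":0,"wz":0},{"jaw":85,"x":-0.37,"y":0.9,"z":0.4,"wx":0,"wy":0,"wz":0},{"jaw":85,"x":-0.37,"y":0.9,"z":0.4,"wx":0,"wy":0,"wz":0},{"jaw":85,"x":-0.37,"y":0.9,"z":0.4,"wx":0,"wy":0,"wz":0},{"jaw":85,"x":-0.37,"y":0.9,"z":0.4,"wx":0,"wy":0,"wz":0}], newtons=20)

```text
t: 3.3
ee_pos: [0.632, 0.0316, 0.2796]
tcp_rot: [0.732, 0.681, -0.0, -0.0]
wrist_force: [0.8, 0.5, 0.5]
finger_gap: 0.0851
finger_force: 0.0
```

Emit:
jog_arm(plan=[{"jaw":85,"x":-0.37,"y":0.9,"z":0.4,"wx":0,"wy":0,"wz":0},{"jaw":85,"x":0,"y":0,"z":0.95,"wx":0,"wy":0,"wz":0},{"jaw":85,"x":0,"y":0,"z":0.95,"wx":0,"wy":0,"wz":0},{"jaw":85,"x":0,"y":0,"z":0.95,"wx":0,"wy":0,"wz":0},{"jaw":85,"x":0,"y":0,"z":0.95,"wx":0,"wy":0,"wz":0},{"jaw":85,"x":0,"y":0,"z":0,"wx":0,"wy":0,"wz":0}])

```text
t: 3.9
ee_pos: [0.6507, 0.0213, 0.171]
tcp_rot: [0.733, 0.681, -0.002, -0.003]
wrist_force: [-0.2, 0.9, -0.2]
finger_gap: 0.0851
finger_force: 0.0
```

Emit:
jog_arm(plan=[{"jaw":40,"x":0,"y":0,"z":0,"wx":0,"wy":0,"wz":0},{"jaw":40,"x":0,"y":0,"z":0,"wx":0,"wy":0,"wz":0},{"jaw":40,"x":0,"y":0,"z":0,"wx":0,"wy":0,"wz":0},{"jaw":40,"x":0,"y":0,"z":0,"wx":0,"wy":0,"wz":0},{"jaw":40,"x":0,"y":0,"z":0,"wx":0,"wy":0,"wz":0},{"jaw":40,"x":0,"y":0,"z":0,"wx":0,"wy":0,"wz":0},{"jaw":40,"x":0,"y":0,"z":0,"wx":0,"wy":0,"wz":0},{"jaw":40,"x":0,"y":0,"z":0,"wx":0,"wy":0,"wz":0}])

```text
t: 4.7
ee_pos: [0.6568, 0.0195, 0.1786]
tcp_rot: [0.733, 0.68, 0.004, 0.004]
wrist_force: [8.4, 0.7, -1.5]
finger_gap: 0.0492
finger_force: 25.5
```

Emit:
jog_arm(plan=[{"jaw":40,"x":-0.3,"y":0.25,"z":0,"wx":0,"wy":0,"wz":0},{"jaw":40,"x":-0.7,"y":0,"z":0,"wx":0,"wy":0,"wz":0},{"jaw":40,"x":-0.8,"y":0,"z":0,"wx":0,"wy":0,"wz":0},{"jaw":40,"x":-0.8,"y":0,"z":0,"wx":0,"wy":0,"wz":0},{"jaw":40,"x":-0.8,"y":0,"z":0,"wx":0,"wy":0,"wz":0},{"jaw":40,"x":-0.8,"y":0,"z":0,"wx":0,"wy":0,"wz":0},{"jaw":40,"x":-0.8,"y":0,"z":0,"wx":0,"wy":0,"wz":0},{"jaw":40,"x":-0.6,"y":0,"z":0,"wx":0,"wy":0,"wz":0}])

```text
t: 5.5
ee_pos: [0.6458, -0.1208, 0.178]
tcp_rot: [0.733, 0.68, -0.003, -0.003]
wrist_force: [-22.5, 4.7, 19.6]
finger_gap: 0.0489
finger_force: 28.0
```

Emit:
jog_arm(plan=[{"jaw":40,"x":-0.4,"y":0,"z":0,"wx":0,"wy":0,"wz":0},{"jaw":40,"x":-0.2,"y":0,"z":0,"wx":0,"wy":0,"wz":0},{"jaw":40,"x":0,"y":0,"z":0,"wx":0,"wy":0,"wz":0},{"jaw":40,"x":0,"y":0,"z":0,"wx":0,"wy":0,"wz":0}])

```text
t: 5.9
ee_pos: [0.6449, -0.1323, 0.1778]
tcp_rot: [0.733, 0.68, -0.001, -0.005]
wrist_force: [-21.2, 13.5, 21.3]
finger_gap: 0.049
finger_force: 28.5
```

Emit:
jog_arm(plan=[{"jaw":85,"x":0.1,"y":-0.2,"z":0,"wx":0,"wy":0,"wz":0},{"jaw":85,"x":0,"y":0,"z":0,"wx":0,"wy":0,"wz":0},{"jaw":85,"x":0,"y":0,"z":0,"wx":0,"wy":0,"wz":0},{"jaw":85,"x":0,"y":0,"z":0,"wx":0,"wy":0,"wz":0},{"jaw":85,"x":0,"y":0,"z":-0.9,"wx":0,"wy":0,"wz":0},{"jaw":85,"x":0,"y":0,"z":-0.9,"wx":0,"wy":0,"wz":0},{"jaw":85,"x":0,"y":0,"z":-0.9,"wx":0,"wy":0,"wz":0},{"jaw":85,"x":0,"y":0,"z":-0.9,"wx":0,"wy":0,"wz":0}])

```text
t: 6.7
ee_pos: [0.6433, -0.1331, 0.266]
tcp_rot: [0.733, 0.68, 0.0, 0.0]
wrist_force: [-0.8, -0.7, 0.7]
finger_gap: 0.0846
finger_force: 0.0
```

Run:
```python
from h import *
s=state(); print(s["ee_pos"],s["wrist_force"],s["finger_gap"])
rows([(.53,-.07,.36,86)])
```

```text
[ 0.64334506 -0.13305918  0.26600636] [-0.77027157 -0.68682678  0.73812595] 0.08457519533701326
(0.53, -0.07, 0.36, 86) 5 x {"jaw": 85, "x": 0.43, "y": -0.94, "z": -0.75, "wx": 0.0, "wy": 0.0, "wz": -0.01}
```

Emit:
jog_arm(plan=[{"jaw":85,"x":0.43,"y":-0.94,"z":-0.75,"wx":0,"wy":0,"wz":0},{"jaw":85,"x":0.43,"y":-0.94,"z":-0.75,"wx":0,"wy":0,"wz":0},{"jaw":85,"x":0.43,"y":-0.94,"z":-0.75,"wx":0,"wy":0,"wz":0},{"jaw":85,"x":0.43,"y":-0.94,"z":-0.75,"wx":0,"wy":0,"wz":0},{"jaw":85,"x":0.43,"y":-0.94,"z":-0.75,"wx":0,"wy":0,"wz":0},{"jaw":85,"x":0,"y":0,"z":0,"wx":0,"wy":0,"wz":0},{"jaw":85,"x":0,"y":0,"z":0,"wx":0,"wy":0,"wz":0}])

```text
t: 7.4
ee_pos: [0.5304, -0.0705, 0.3596]
tcp_rot: [0.733, 0.68, 0.0, 0.001]
wrist_force: [0.7, -0.4, 0.1]
finger_gap: 0.0853
finger_force: 0.0
```

Run:
```python
from h import *
import pickle
c=grab("wrist"); cv2.imwrite("pics/w2b.png",cv2.resize(c["img"],(800,600)));pickle.dump(c,open("w2.pkl","wb"))
```

```text
(no output)
```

View pics/w2b.png

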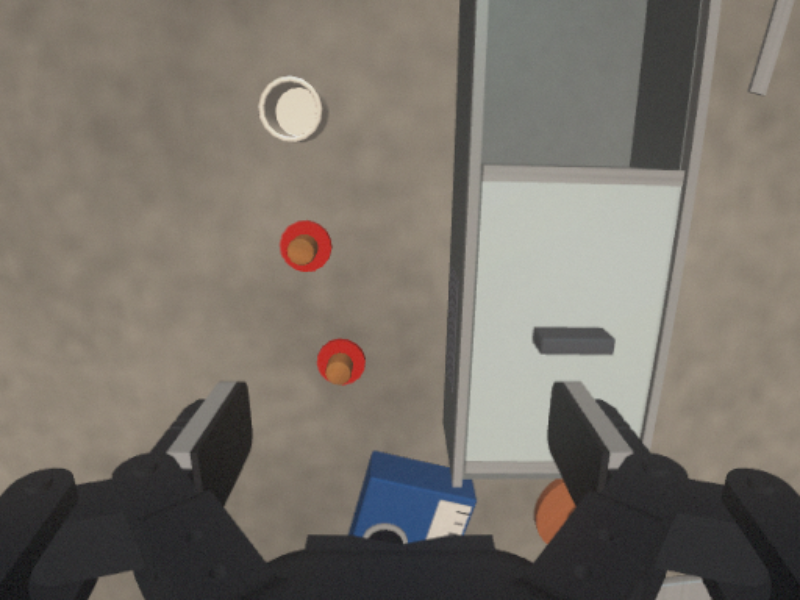

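Door fully open: its near edge runs (483,166) to (684,170) and the handle is at (573,333). The rails run down either side. Stopper flanges are at (306,246) and (341,362), and the middle well is at (291,109).

Run:
```python
from h import *
import pickle
np.set_printoptions(precision=4,suppress=True)
c=pickle.load(open("w2.pkl","rb")); k=512/800
g=lambda l,z:px2w(c,np.array(l)*k,[z]*len(l))
print("W",g([(291,109)],.042),"S",g([(306,246),(341,362)],.021),g([(302,250),(339,371)],.043))
print("door corners",g([(483,166),(684,170),(466,475),(637,478)],.094))
print("rails L in",g([(487,20),(466,475)],.096),"R in",g([(708,20),(645,470)],.096))
hsv=cv2.cvtColor(c["img"],cv2.COLOR_BGR2HSV)
red=((hsv[...,1]>150)&((hsv[...,0]<5)|(hsv[...,0]>172))&(hsv[...,2]>100)).astype(np.uint8)
n,l,st,ce=cv2.connectedComponentsWithStats(red)
for i in range(1,n):
    if st[i,4]>100:
        x,y,w,h=st[i,:4]; print(st[i], px2w(c,[(x+w/2-.5,y+h/2-.5)],[.0185]))
```

```text
W [[0.46   0.0296 0.042 ]] S [[ 0.4546 -0.0744  0.021 ]
 [ 0.4717 -0.1776  0.021 ]] [[ 0.4554 -0.0731  0.043 ]
 [ 0.4726 -0.1758  0.043 ]]
door corners [[ 0.5874 -0.0179  0.094 ]
 [ 0.7191 -0.0287  0.094 ]
 [ 0.568  -0.2472  0.094 ]
 [ 0.7025 -0.2631  0.094 ]]
rails L in [[ 0.5928  0.0676  0.096 ]
 [ 0.5678 -0.2457  0.096 ]] R in [[ 0.729   0.0617  0.096 ]
 [ 0.7073 -0.2547  0.096 ]]
[179 141  33  33 529] [[ 0.4531 -0.0742  0.0185]]
[203 217  31  29 422] [[ 0.4712 -0.1777  0.0185]]
```

Run:
```python
from h import *
rows([(.4548,-.0738,.17,85.5,60),(.4548,-.0738,.097,85.5,60)])
print("then"); rows([(.4548,-.0738,.172,85.5,15),(.4595,.030,.172,85.5,15),(.4595,.030,.125,85.5,15)],(.4548,-.0738,.097,85.5))
```

```text
(0.4548, -0.0738, 0.17, 85.5, 60) 8 x {"jaw": 60, "x": -0.04, "y": -0.38, "z": 0.94, "wx": 0.0, "wy": 0.0, "wz": 0.0}
(0.4548, -0.0738, 0.097, 85.5, 60) 3 x {"jaw": 60, "x": 0.0, "y": 0.0, "z": 0.97, "wx": 0.0, "wy": 0.0, "wz": 0.0}
then
(0.4548, -0.0738, 0.172, 85.5, 15) 4 x {"jaw": 15, "x": 0.0, "y": 0.0, "z": -0.75, "wx": 0.0, "wy": 0.0, "wz": 0.0}
(0.4595, 0.03, 0.172, 85.5, 15) 5 x {"jaw": 15, "x": 0.83, "y": -0.03, "z": 0.0, "wx": 0.0, "wy": 0.0, "wz": 0.0}
(0.4595, 0.03, 0.125, 85.5, 15) 2 x {"jaw": 15, "x": 0.0, "y": 0.0, "z": 0.94, "wx": 0.0, "wy": 0.0, "wz": 0.0}
```

Emit:
jog_arm(plan=[{"jaw":60,"x":-0.04,"y":-0.38,"z":0.94,"wx":0,"wy":0,"wz":0},{"jaw":60,"x":-0.04,"y":-0.38,"z":0.94,"wx":0,"wy":0,"wz":0},{"jaw":60,"x":-0.04,"y":-0.38,"z":0.94,"wx":0,"wy":0,"wz":0},{"jaw":60,"x":-0.04,"y":-0.38,"z":0.94,"wx":0,"wy":0,"wz":0},{"jaw":60,"x":-0.04,"y":-0.38,"z":0.94,"wx":0,"wy":0,"wz":0},{"jaw":60,"x":-0.04,"y":-0.38,"z":0.94,"wx":0,"wy":0,"wz":0},{"jaw":60,"x":-0.04,"y":-0.38,"z":0.94,"wx":0,"wy":0,"wz":0},{"jaw":60,"x":-0.04,"y":-0.38,"z":0.94,"wx":0,"wy":0,"wz":0}], newtons=20)

```text
t: 8.25
ee_pos: [0.4532, -0.073, 0.1687]
tcp_rot: [0.733, 0.68, -0.0, -0.001]
wrist_force: [0.5, -0.4, 0.5]
finger_gap: 0.0597
finger_force: 0.0
```

Emit:
jog_arm(plan=[{"jaw":60,"x":0,"y":0,"z":0.9,"wx":0,"wy":0,"wz":0},{"jaw":60,"x":0,"y":0,"z":0.9,"wx":0,"wy":0,"wz":0},{"jaw":60,"x":0,"y":0,"z":0.7,"wx":0,"wy":0,"wz":0},{"jaw":60,"x":0,"y":0,"z":0.4,"wx":0,"wy":0,"wz":0},{"jaw":60,"x":0,"y":0,"z":0,"wx":0,"wy":0,"wz":0},{"jaw":60,"x":0,"y":0,"z":0,"wx":0,"wy":0,"wz":0}])

```text
t: 8.85
ee_pos: [0.4539, -0.0728, 0.0983]
tcp_rot: [0.733, 0.68, -0.0, -0.0]
wrist_force: [-0.4, 0.5, -0.6]
finger_gap: 0.0597
finger_force: 0.0
```

Emit:
jog_arm(plan=[{"jaw":15,"x":0,"y":0,"z":0,"wx":0,"wy":0,"wz":0},{"jaw":15,"x":0,"y":0,"z":0,"wx":0,"wy":0,"wz":0},{"jaw":15,"x":0,"y":0,"z":0,"wx":0,"wy":0,"wz":0},{"jaw":15,"x":0,"y":0,"z":0,"wx":0,"wy":0,"wz":0},{"jaw":15,"x":0,"y":0,"z":0,"wx":0,"wy":0,"wz":0},{"jaw":15,"x":0,"y":0,"z":0,"wx":0,"wy":0,"wz":0},{"jaw":15,"x":0,"y":0,"z":0,"wx":0,"wy":0,"wz":0},{"jaw":15,"x":0,"y":0,"z":0,"wx":0,"wy":0,"wz":0}])

```text
t: 9.65
ee_pos: [0.4542, -0.0728, 0.0991]
tcp_rot: [0.733, 0.68, 0.0, 0.001]
wrist_force: [0.5, 0.5, 7.0]
finger_gap: 0.0211
finger_force: 21.1
```

Emit:
jog_arm(plan=[{"jaw":15,"x":0,"y":0,"z":-0.75,"wx":0,"wy":0,"wz":0},{"jaw":15,"x":0,"y":0,"z":-0.75,"wx":0,"wy":0,"wz":0},{"jaw":15,"x":0,"y":0,"z":-0.75,"wx":0,"wy":0,"wz":0},{"jaw":15,"x":0,"y":0,"z":-0.75,"wx":0,"wy":0,"wz":0},{"jaw":15,"x":0.83,"y":-0.03,"z":0,"wx":0,"wy":0,"wz":0},{"jaw":15,"x":0.83,"y":-0.03,"z":0,"wx":0,"wy":0,"wz":0},{"jaw":15,"x":0.83,"y":-0.03,"z":0,"wx":0,"wy":0,"wz":0},{"jaw":15,"x":0.83,"y":-0.03,"z":0,"wx":0,"wy":0,"wz":0}])

```text
t: 10.45
ee_pos: [0.4565, 0.0112, 0.1733]
tcp_rot: [0.733, 0.68, -0.0, -0.0]
wrist_force: [0.2, 0.5, -0.4]
finger_gap: 0.0207
finger_force: 20.6
```

Emit:
jog_arm(plan=[{"jaw":15,"x":0.8,"y":-0.03,"z":0,"wx":0,"wy":0,"wz":0},{"jaw":15,"x":0,"y":0,"z":0,"wx":0,"wy":0,"wz":0},{"jaw":15,"x":0,"y":0,"z":0,"wx":0,"wy":0,"wz":0}])

```text
t: 10.75
ee_pos: [0.4574, 0.0305, 0.1732]
tcp_rot: [0.733, 0.681, -0.0, -0.0]
wrist_force: [0.2, 0.1, -0.1]
finger_gap: 0.0213
finger_force: 20.6
```

Run:
```python
from h import *
c=grab("wrist"); cv2.imwrite("pics/w3b.png",cv2.resize(c["img"],(600,450)))
rows([(.4595,.030,.125,85.5,15)])
# predicted rim pixel
print(w2px(c,[(.4595,.030,.042),(.4388,.241,.042),(.4417,.154,.042)])*600/512)
```

```text
(0.4595, 0.03, 0.125, 85.5, 15) 2 x {"jaw": 15, "x": 0.0, "y": 0.04, "z": 0.97, "wx": 0.0, "wy": 0.0, "wz": 0.01}
[[ 305.44348128  242.12080857]
 [ 225.75667735 -199.99491853]
 [ 249.55727288   -1.71898078]]
```

View pics/w3b.png

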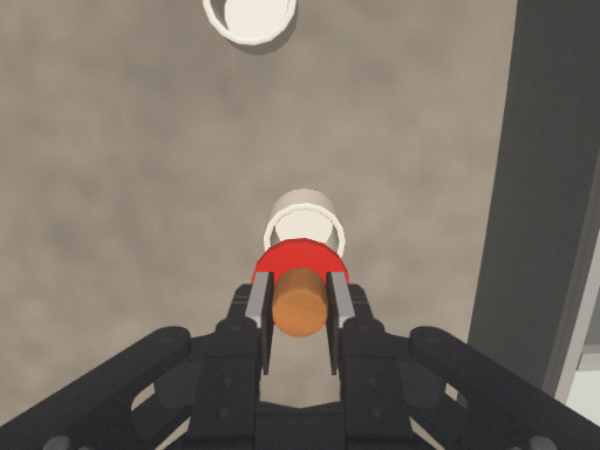

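The stopper is held upright and the rim is at (304,243), as predicted. Lowering it in.

Emit:
jog_arm(plan=[{"jaw":15,"x":0,"y":0.04,"z":0.7,"wx":0,"wy":0,"wz":0},{"jaw":15,"x":0,"y":0.04,"z":0.7,"wx":0,"wy":0,"wz":0},{"jaw":15,"x":0,"y":0,"z":0.4,"wx":0,"wy":0,"wz":0},{"jaw":15,"x":0,"y":0,"z":0.12,"wx":0,"wy":0,"wz":0},{"jaw":15,"x":0,"y":0,"z":0,"wx":0,"wy":0,"wz":0},{"jaw":15,"x":0,"y":0,"z":0,"wx":0,"wy":0,"wz":0}])

```text
t: 11.4
ee_pos: [0.4599, 0.0298, 0.1257]
tcp_rot: [0.733, 0.68, 0.0, 0.0]
wrist_force: [0.1, -0.2, 0.1]
finger_gap: 0.021
finger_force: 20.6
```

Emit:
jog_arm(plan=[{"jaw":60,"x":0,"y":0,"z":0,"wx":0,"wy":0,"wz":0},{"jaw":60,"x":0,"y":0,"z":0,"wx":0,"wy":0,"wz":0},{"jaw":60,"x":0,"y":0,"z":0,"wx":0,"wy":0,"wz":0},{"jaw":60,"x":0,"y":0,"z":0,"wx":0,"wy":0,"wz":0},{"jaw":60,"x":-0.5,"y":0,"z":-0.9,"wx":0,"wy":0,"wz":0},{"jaw":60,"x":-0.98,"y":0,"z":-0.9,"wx":0,"wy":0,"wz":0},{"jaw":60,"x":-0.98,"y":0,"z":-0.9,"wx":0,"wy":0,"wz":0},{"jaw":60,"x":-0.98,"y":0,"z":-0.9,"wx":0,"wy":0,"wz":0}])

```text
t: 12.2
ee_pos: [0.4529, -0.0562, 0.2163]
tcp_rot: [0.733, 0.68, 0.0, 0.0]
wrist_force: [-0.3, -1.0, 0.4]
finger_gap: 0.0602
finger_force: 0.0
```

Emit:
jog_arm(plan=[{"jaw":60,"x":-0.98,"y":0,"z":-0.9,"wx":0,"wy":0,"wz":0},{"jaw":60,"x":-0.98,"y":0,"z":-0.5,"wx":0,"wy":0,"wz":0},{"jaw":60,"x":-0.98,"y":0.2,"z":0,"wx":0,"wy":0,"wz":0},{"jaw":60,"x":-0.98,"y":0.2,"z":0,"wx":0,"wy":0,"wz":0},{"jaw":60,"x":-0.8,"y":0.2,"z":0,"wx":0,"wy":0,"wz":0},{"jaw":60,"x":0,"y":0,"z":0,"wx":0,"wy":0,"wz":0},{"jaw":60,"x":0,"y":0,"z":0,"wx":0,"wy":0,"wz":0}])

```text
t: 12.9
ee_pos: [0.459, -0.1741, 0.2501]
tcp_rot: [0.733, 0.68, 0.0, -0.001]
wrist_force: [0.5, 0.9, -0.1]
finger_gap: 0.0602
finger_force: 0.0
```

```bash
cat >> h.py <<'E'
def see(n="wrist",zr=.0185,save=None,amin=60):
    c=grab(n); hsv=cv2.cvtColor(c["img"],cv2.COLOR_BGR2HSV)
    red=(hsv[...,1]>150)&((hsv[...,0]<5)|(hsv[...,0]>172))&(hsv[...,2]>100)
    wh=(hsv[...,1]<50)&(hsv[...,2]>175)
    for nm,m,z in (("red",red,zr),("white",wh,.042)):
        k,l,st,ce=cv2.connectedComponentsWithStats(m.astype(np.uint8))
        for i in range(1,k):
            x,y,w,h,a=st[i]
            if a>amin: 
                q=[(x+w/2-.5,y+h/2-.5)]; print(nm,st[i],px2w(c,q,[z])[0].round(4), px2w(c,q,[.0445])[0].round(4) if nm=="red" else "")
    if save: cv2.imwrite(save,cv2.resize(c["img"],(600,450)))
    return c
E
python3 - <<'E'
from h import *
print(state()["ee_pos"])
see(save="pics/w4b.png")
rows([(.472,-.1768,.17,85.5,60),(.472,-.1768,.102,85.5,60)])
E
```

```text
[ 0.45898991 -0.17413428  0.25010113]
red [248 151  45  44 977] [ 0.4712 -0.1773  0.0185] [ 0.4705 -0.1708  0.0445]
white [ 389    0   47  284 2380] [ 0.5941 -0.1532  0.042 ] 
white [  402     0   110   270 23788] [ 0.6337 -0.1497  0.042 ] 
white [ 73 145  13  13  77] [ 0.3065 -0.1393  0.042 ] 
white [ 64 181  35  33 426] [ 0.2988 -0.1809  0.042 ] 
white [104 183  17  20 124] [ 0.3286 -0.1788  0.042 ] 
white [ 62 224  19  31 171] [ 0.2789 -0.2213  0.042 ] 
white [ 16 241  17  19 101] [ 0.2273 -0.23    0.042 ] 
white [ 22 296  15  28 214] [ 0.2109 -0.2984  0.042 ] 
white [  0 321  21  15 131] [ 0.1803 -0.3216  0.042 ] 
(0.472, -0.1768, 0.17, 85.5, 60) 4 x {"jaw": 60, "x": -0.02, "y": 0.13, "z": 0.8, "wx": 0.0, "wy": 0.0, "wz": 0.01}
(0.472, -0.1768, 0.102, 85.5, 60) 3 x {"jaw": 60, "x": 0.0, "y": 0.0, "z": 0.91, "wx": 0.0, "wy": 0.0, "wz": 0.0}
```

View pics/w4b.png

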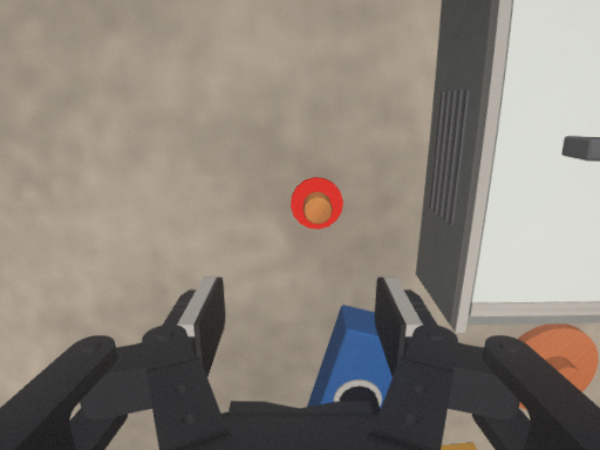

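Stopper B stands untouched at (317,203). Picking it up.

Emit:
jog_arm(plan=[{"jaw":60,"x":-0.02,"y":0.13,"z":0.8,"wx":0,"wy":0,"wz":0},{"jaw":60,"x":-0.02,"y":0.13,"z":0.8,"wx":0,"wy":0,"wz":0},{"jaw":60,"x":-0.02,"y":0.13,"z":0.8,"wx":0,"wy":0,"wz":0},{"jaw":60,"x":-0.02,"y":0.13,"z":0.8,"wx":0,"wy":0,"wz":0},{"jaw":60,"x":0,"y":0,"z":0.9,"wx":0,"wy":0,"wz":0},{"jaw":60,"x":0,"y":0,"z":0.9,"wx":0,"wy":0,"wz":0},{"jaw":60,"x":0,"y":0,"z":0.6,"wx":0,"wy":0,"wz":0},{"jaw":60,"x":0,"y":0,"z":0.35,"wx":0,"wy":0,"wz":0}])

```text
t: 13.75
ee_pos: [0.4713, -0.1756, 0.1003]
tcp_rot: [0.733, 0.681, -0.0, -0.001]
wrist_force: [-0.3, 0.3, -0.1]
finger_gap: 0.06
finger_force: 0.0
```

Emit:
jog_arm(plan=[{"jaw":60,"x":0,"y":0,"z":0,"wx":0,"wy":0,"wz":0},{"jaw":15,"x":0,"y":0,"z":0,"wx":0,"wy":0,"wz":0},{"jaw":15,"x":0,"y":0,"z":0,"wx":0,"wy":0,"wz":0},{"jaw":15,"x":0,"y":0,"z":0,"wx":0,"wy":0,"wz":0},{"jaw":15,"x":0,"y":0,"z":0,"wx":0,"wy":0,"wz":0},{"jaw":15,"x":0,"y":0,"z":0,"wx":0,"wy":0,"wz":0},{"jaw":15,"x":0,"y":0,"z":0,"wx":0,"wy":0,"wz":0},{"jaw":15,"x":0,"y":0,"z":0,"wx":0,"wy":0,"wz":0}])

```text
t: 14.55
ee_pos: [0.4727, -0.1777, 0.1026]
tcp_rot: [0.733, 0.68, 0.0, 0.001]
wrist_force: [-0.6, 0.4, 6.5]
finger_gap: 0.0211
finger_force: 20.6
```

Run:
```python
from h import *
s=state(); print(s["ee_pos"],s["finger_force"],s["finger_gap"],s["wrist_force"])
p=s["ee_pos"]
rows([(p[0],p[1],.21,85.5,15),(.442,.12,.21,85.5,15)])
```

```text
[ 0.47266241 -0.17767201  0.10259682] 20.55816113948822 0.021070463988779955 [-0.58319239  0.38434703  6.53910452]
(np.float64(0.47266240948416127), np.float64(-0.1776720056121578), 0.21, 85.5, 15) 5 x {"jaw": 15, "x": 0.0, "y": 0.0, "z": -0.86, "wx": 0.0, "wy": 0.0, "wz": 0.0}
(0.442, 0.12, 0.21, 85.5, 15) 12 x {"jaw": 15, "x": 0.98, "y": -0.18, "z": 0.0, "wx": 0.0, "wy": 0.0, "wz": 0.0}
```

Emit:
jog_arm(plan=[{"jaw":15,"x":0,"y":0,"z":-0.86,"wx":0,"wy":0,"wz":0},{"jaw":15,"x":0,"y":0,"z":-0.86,"wx":0,"wy":0,"wz":0},{"jaw":15,"x":0,"y":0,"z":-0.86,"wx":0,"wy":0,"wz":0},{"jaw":15,"x":0,"y":0,"z":-0.86,"wx":0,"wy":0,"wz":0},{"jaw":15,"x":0,"y":0,"z":-0.86,"wx":0,"wy":0,"wz":0},{"jaw":15,"x":0.98,"y":-0.18,"z":0,"wx":0,"wy":0,"wz":0},{"jaw":15,"x":0.98,"y":-0.18,"z":0,"wx":0,"wy":0,"wz":0},{"jaw":15,"x":0.98,"y":-0.18,"z":0,"wx":0,"wy":0,"wz":0}])

```text
t: 15.35
ee_pos: [0.4639, -0.1023, 0.2093]
tcp_rot: [0.733, 0.68, 0.0, 0.0]
wrist_force: [1.1, 1.1, -0.3]
finger_gap: 0.0207
finger_force: 20.1
```

Emit:
jog_arm(plan=[{"jaw":15,"x":0.98,"y":-0.18,"z":0,"wx":0,"wy":0,"wz":0},{"jaw":15,"x":0.98,"y":-0.18,"z":0,"wx":0,"wy":0,"wz":0},{"jaw":15,"x":0.98,"y":-0.18,"z":0,"wx":0,"wy":0,"wz":0},{"jaw":15,"x":0.98,"y":-0.18,"z":0,"wx":0,"wy":0,"wz":0},{"jaw":15,"x":0.98,"y":-0.18,"z":0,"wx":0,"wy":0,"wz":0},{"jaw":15,"x":0.98,"y":-0.18,"z":0,"wx":0,"wy":0,"wz":0},{"jaw":15,"x":0.98,"y":-0.18,"z":0,"wx":0,"wy":0,"wz":0},{"jaw":15,"x":0.98,"y":-0.18,"z":0,"wx":0,"wy":0,"wz":0}])

```text
t: 16.15
ee_pos: [0.4426, 0.0961, 0.2092]
tcp_rot: [0.733, 0.68, 0.0, 0.0]
wrist_force: [0.9, -0.5, -0.4]
finger_gap: 0.0206
finger_force: 20.1
```

Emit:
jog_arm(plan=[{"jaw":15,"x":0.98,"y":-0.18,"z":0,"wx":0,"wy":0,"wz":0},{"jaw":15,"x":0,"y":0,"z":0,"wx":0,"wy":0,"wz":0},{"jaw":15,"x":0,"y":0,"z":0,"wx":0,"wy":0,"wz":0}])

```text
t: 16.45
ee_pos: [0.4401, 0.1201, 0.2091]
tcp_rot: [0.733, 0.681, -0.0, 0.0]
wrist_force: [1.6, 0.3, -1.0]
finger_gap: 0.0209
finger_force: 20.1
```

Run:
```python
from h import *
s=state(); print(s["ee_pos"],s["finger_gap"])
c=see(save="pics/w5b.png")
print(w2px(c,[(.4388,.241,.042),(.4417,.154,.042)]))
p=s["ee_pos"]
rows([(.4417,.154,.21,85.5,15),(.4417,.154,.129,85.5,15)])
```

```text
[0.44008578 0.12010525 0.20909726] 0.020943102197893648
red [ 214  198   83   44 1867] [0.4361 0.0869 0.0185] [0.4369 0.0975 0.0445]
red [263 275  17  41 429] [0.4452 0.0112 0.0185] [0.4451 0.0293 0.0445]
white [ 206    0   69   51 2492] [0.4372 0.235  0.042 ] 
white [ 225  108   62   66 2943] [0.4417 0.1573 0.042 ] 
white [480 162  32 134 956] [0.6316 0.0729 0.042 ] 
white [260 279   9  22  62] [0.4396 0.0334 0.042 ] 
[[241.70270474  15.22002005]
 [255.81691153 145.0113972 ]]
(0.4417, 0.154, 0.21, 85.5, 15) 2 x {"jaw": 15, "x": 0.69, "y": -0.02, "z": -0.02, "wx": 0.0, "wy": 0.0, "wz": 0.01}
(0.4417, 0.154, 0.129, 85.5, 15) 4 x {"jaw": 15, "x": 0.0, "y": 0.0, "z": 0.81, "wx": 0.0, "wy": 0.0, "wz": 0.0}
```

Emit:
jog_arm(plan=[{"jaw":15,"x":0.71,"y":0,"z":0,"wx":0,"wy":0,"wz":0},{"jaw":15,"x":0.7,"y":0,"z":0,"wx":0,"wy":0,"wz":0},{"jaw":15,"x":0,"y":0,"z":0.7,"wx":0,"wy":0,"wz":0},{"jaw":15,"x":0,"y":0,"z":0.9,"wx":0,"wy":0,"wz":0},{"jaw":15,"x":0,"y":0,"z":0.9,"wx":0,"wy":0,"wz":0},{"jaw":15,"x":0,"y":0,"z":0.5,"wx":0,"wy":0,"wz":0},{"jaw":15,"x":0,"y":0,"z":0.2,"wx":0,"wy":0,"wz":0},{"jaw":15,"x":0,"y":0,"z":0,"wx":0,"wy":0,"wz":0}])

```text
t: 17.3
ee_pos: [0.4432, 0.1546, 0.1293]
tcp_rot: [0.733, 0.68, -0.0, -0.0]
wrist_force: [-0.5, 0.3, 0.1]
finger_gap: 0.0207
finger_force: 20.2
```

Emit:
jog_arm(plan=[{"jaw":15,"x":0,"y":0,"z":0,"wx":0,"wy":0,"wz":0},{"jaw":15,"x":0,"y":0,"z":0,"wx":0,"wy":0,"wz":0}])

```text
t: 17.5
ee_pos: [0.4435, 0.1549, 0.1298]
tcp_rot: [0.733, 0.68, 0.001, 0.0]
wrist_force: [-0.7, 0.6, -0.9]
finger_gap: 0.0207
finger_force: 20.2
```

Emit:
jog_arm(plan=[{"jaw":15,"x":0,"y":0,"z":0.03,"wx":0,"wy":0,"wz":0},{"jaw":60,"x":0,"y":0,"z":0,"wx":0,"wy":0,"wz":0},{"jaw":60,"x":0,"y":0,"z":0,"wx":0,"wy":0,"wz":0},{"jaw":60,"x":0,"y":0,"z":0,"wx":0,"wy":0,"wz":0},{"jaw":60,"x":0,"y":0,"z":0,"wx":0,"wy":0,"wz":0},{"jaw":60,"x":0,"y":0,"z":-0.9,"wx":0,"wy":0,"wz":0},{"jaw":60,"x":0,"y":0,"z":-0.98,"wx":0,"wy":0,"wz":0},{"jaw":60,"x":0.9,"y":0,"z":-0.98,"wx":0,"wy":0,"wz":0}])

```text
t: 18.3
ee_pos: [0.4444, 0.1764, 0.2004]
tcp_rot: [0.734, 0.679, -0.001, -0.0]
wrist_force: [1.1, 0.0, 0.5]
finger_gap: 0.0601
finger_force: 0.0
```

Emit:
jog_arm(plan=[{"jaw":60,"x":0.98,"y":0,"z":-0.98,"wx":0,"wy":0,"wz":0},{"jaw":60,"x":0.98,"y":0,"z":-0.98,"wx":0,"wy":0,"wz":0},{"jaw":60,"x":0.98,"y":0,"z":0,"wx":0,"wy":0,"wz":0},{"jaw":60,"x":0.98,"y":0.1,"z":0,"wx":0,"wy":0,"wz":0},{"jaw":60,"x":0.98,"y":0.1,"z":0,"wx":0,"wy":0,"wz":0},{"jaw":60,"x":0.98,"y":0.1,"z":0,"wx":0,"wy":0,"wz":0},{"jaw":60,"x":0,"y":0,"z":0,"wx":0,"wy":0,"wz":0},{"jaw":60,"x":0,"y":0,"z":0,"wx":0,"wy":0,"wz":0}])

```text
t: 19.1
ee_pos: [0.4627, 0.3236, 0.2485]
tcp_rot: [0.733, 0.681, -0.0, 0.0]
wrist_force: [-0.3, -0.2, 0.6]
finger_gap: 0.0602
finger_force: 0.0
```

Run:
```python
from h import *
s=state(); print(s["ee_pos"],s["finger_gap"])
see(); print("top"); see("top",zr=.0185,amin=30)
```

```text
[0.46273656 0.32363943 0.2485077 ] 0.06016994593643716
red [ 228  117   46   46 1100] [0.4591 0.3527 0.0185] [0.4598 0.3564 0.0445]
red [229 321  41  27 596] [0.4404 0.138  0.0185] [0.4427 0.1604 0.0445]
white [ 213  225   48   59 1798] [0.4383 0.2507 0.042 ] 
white [227 296  44  45 698] [0.4436 0.1781 0.042 ] 
top
red [133 208   6  10  31] [0.4641 0.345  0.0185] [0.4612 0.3387 0.0445]
red [222 208  12  12  72] [0.4647 0.0295 0.0185] [0.4618 0.0283 0.0445]
red [184 213  12  12  67] [0.4461 0.1584 0.0185] [0.4434 0.1551 0.0445]
red [ 32 287  13  18 174] [0.1715 0.6788 0.0185] [0.1732 0.6671 0.0445]
white [329 182  20  13 116] [ 0.5527 -0.3463  0.042 ] 
white [350 189  11  10  57] [ 0.5344 -0.4027  0.042 ] 
white [161 215  10  11  75] [0.4376 0.2362 0.042 ]
```

Run:
```python
from h import *
rows([(.4595,.353,.17,85.5,60),(.4595,.353,.102,85.5,60)])
rows([(.4595,.353,.18,85.5,15),(.4388,.241,.18,85.5,15),(.4388,.241,.1295,85.5,15)],(.4595,.353,.1025,85.5))
```

```text
(0.4595, 0.353, 0.17, 85.5, 60) 4 x {"jaw": 60, "x": 0.3, "y": -0.06, "z": 0.79, "wx": 0.0, "wy": 0.0, "wz": 0.01}
(0.4595, 0.353, 0.102, 85.5, 60) 3 x {"jaw": 60, "x": 0.0, "y": 0.0, "z": 0.91, "wx": 0.0, "wy": 0.0, "wz": 0.0}
(0.4595, 0.353, 0.18, 85.5, 15) 4 x {"jaw": 15, "x": 0.0, "y": 0.0, "z": -0.77, "wx": 0.0, "wy": 0.0, "wz": 0.0}
(0.4388, 0.241, 0.18, 85.5, 15) 5 x {"jaw": 15, "x": -0.91, "y": -0.09, "z": 0.0, "wx": 0.0, "wy": 0.0, "wz": 0.0}
(0.4388, 0.241, 0.1295, 85.5, 15) 3 x {"jaw": 15, "x": 0.0, "y": 0.0, "z": 0.67, "wx": 0.0, "wy": 0.0, "wz": 0.0}
```

Emit:
jog_arm(plan=[{"jaw":60,"x":0.3,"y":-0.06,"z":0.8,"wx":0,"wy":0,"wz":0},{"jaw":60,"x":0.3,"y":-0.06,"z":0.8,"wx":0,"wy":0,"wz":0},{"jaw":60,"x":0.3,"y":-0.06,"z":0.8,"wx":0,"wy":0,"wz":0},{"jaw":60,"x":0.3,"y":-0.06,"z":0.8,"wx":0,"wy":0,"wz":0},{"jaw":60,"x":0,"y":0,"z":0.9,"wx":0,"wy":0,"wz":0},{"jaw":60,"x":0,"y":0,"z":0.9,"wx":0,"wy":0,"wz":0},{"jaw":60,"x":0,"y":0,"z":0.6,"wx":0,"wy":0,"wz":0},{"jaw":60,"x":0,"y":0,"z":0.25,"wx":0,"wy":0,"wz":0}])

```text
t: 20.0
ee_pos: [0.4586, 0.3528, 0.1011]
tcp_rot: [0.733, 0.68, -0.001, -0.0]
wrist_force: [0.6, -0.1, 0.4]
finger_gap: 0.0596
finger_force: 0.0
```

Emit:
jog_arm(plan=[{"jaw":60,"x":0,"y":0,"z":0,"wx":0,"wy":0,"wz":0},{"jaw":15,"x":0,"y":0,"z":0,"wx":0,"wy":0,"wz":0},{"jaw":15,"x":0,"y":0,"z":0,"wx":0,"wy":0,"wz":0},{"jaw":15,"x":0,"y":0,"z":0,"wx":0,"wy":0,"wz":0},{"jaw":15,"x":0,"y":0,"z":0,"wx":0,"wy":0,"wz":0},{"jaw":15,"x":0,"y":0,"z":0,"wx":0,"wy":0,"wz":0},{"jaw":15,"x":0,"y":0,"z":0,"wx":0,"wy":0,"wz":0},{"jaw":15,"x":0,"y":0,"z":0,"wx":0,"wy":0,"wz":0}])

```text
t: 20.8
ee_pos: [0.4601, 0.3543, 0.1038]
tcp_rot: [0.733, 0.68, 0.001, 0.0]
wrist_force: [-0.4, -1.5, 6.6]
finger_gap: 0.0205
finger_force: 20.1
```

Emit:
jog_arm(plan=[{"jaw":15,"x":0,"y":0,"z":-0.8,"wx":0,"wy":0,"wz":0},{"jaw":15,"x":0,"y":0,"z":-0.98,"wx":0,"wy":0,"wz":0},{"jaw":15,"x":0,"y":0,"z":-0.98,"wx":0,"wy":0,"wz":0},{"jaw":15,"x":0,"y":0,"z":-0.98,"wx":0,"wy":0,"wz":0},{"jaw":15,"x":-0.91,"y":-0.09,"z":0,"wx":0,"wy":0,"wz":0},{"jaw":15,"x":-0.91,"y":-0.09,"z":0,"wx":0,"wy":0,"wz":0},{"jaw":15,"x":-0.91,"y":-0.09,"z":0,"wx":0,"wy":0,"wz":0},{"jaw":15,"x":-0.91,"y":-0.09,"z":0,"wx":0,"wy":0,"wz":0}])

```text
t: 21.6
ee_pos: [0.443, 0.2631, 0.196]
tcp_rot: [0.733, 0.68, -0.0, -0.0]
wrist_force: [-0.2, -0.1, -0.5]
finger_gap: 0.0209
finger_force: 19.8
```

Emit:
jog_arm(plan=[{"jaw":15,"x":-0.5,"y":0,"z":0,"wx":0,"wy":0,"wz":0},{"jaw":15,"x":0,"y":0,"z":0,"wx":0,"wy":0,"wz":0},{"jaw":15,"x":0,"y":0,"z":0,"wx":0,"wy":0,"wz":0}])

```text
t: 21.9
ee_pos: [0.4429, 0.2517, 0.1963]
tcp_rot: [0.733, 0.68, 0.0, -0.0]
wrist_force: [0.1, -0.8, -0.0]
finger_gap: 0.0207
finger_force: 19.8
```

Run:
```python
from h import *
s=state(); print(s["ee_pos"],s["finger_gap"],s["wrist_force"])
c=see(save="pics/w6b.png")
print(w2px(c,[(.4388,.241,.042)]))
rows([(.4388,.241,s["ee_pos"][2],85.5,15),(.4388,.241,.13,85.5,15)])
```

```text
[0.44294263 0.25167781 0.1963276 ] 0.020689076474014093 [ 0.1499799  -0.77327287 -0.04660731]
red [ 216  201   81   42 1772] [0.44   0.2221 0.0185] [0.4408 0.2327 0.0445]
red [240 289  50  42 937] [0.4412 0.1372 0.0185] [0.4418 0.1568 0.0445]
white [ 219  167   63   51 1591] [0.4382 0.2546 0.042 ] 
white [236 274  44  43 432] [0.4371 0.169  0.042 ] 
white [490 303  21  50 283] [0.6452 0.1144 0.042 ] 
[[252.38661686 209.80248724]]
(0.4388, 0.241, np.float64(0.19632759655961798), 85.5, 15) 1 x {"jaw": 15, "x": -0.45, "y": -0.13, "z": 0.0, "wx": 0.0, "wy": 0.0, "wz": 0.02}
(0.4388, 0.241, 0.13, 85.5, 15) 3 x {"jaw": 15, "x": 0.0, "y": 0.0, "z": 0.88, "wx": 0.0, "wy": 0.0, "wz": 0.0}
```

View pics/w6b.png

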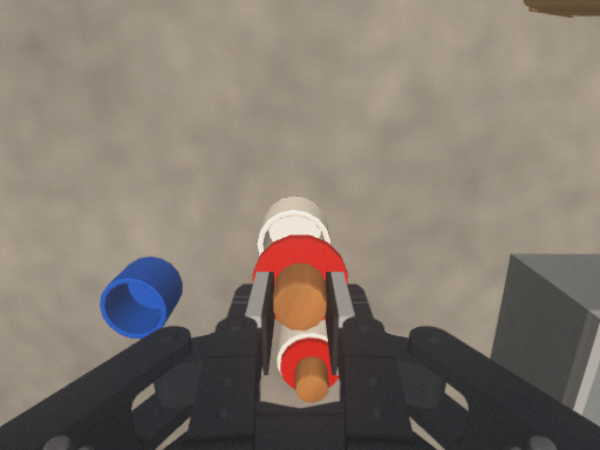

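The stopper is well held. The well1 rim is at (294,246), matching prediction, and well2's stopper is seated at (310,365). Lowering now.

Emit:
jog_arm(plan=[{"jaw":15,"x":-0.43,"y":-0.15,"z":0,"wx":0,"wy":0,"wz":0},{"jaw":15,"x":0,"y":0,"z":0.7,"wx":0,"wy":0,"wz":0},{"jaw":15,"x":0,"y":0,"z":0.8,"wx":0,"wy":0,"wz":0},{"jaw":15,"x":0,"y":0,"z":0.7,"wx":0,"wy":0,"wz":0},{"jaw":15,"x":0,"y":0,"z":0.4,"wx":0,"wy":0,"wz":0},{"jaw":15,"x":0,"y":0,"z":0.05,"wx":0,"wy":0,"wz":0},{"jaw":15,"x":0,"y":0,"z":0,"wx":0,"wy":0,"wz":0},{"jaw":15,"x":0,"y":0,"z":0,"wx":0,"wy":0,"wz":0}])

```text
t: 22.75
ee_pos: [0.4382, 0.241, 0.1303]
tcp_rot: [0.733, 0.68, 0.0, 0.0]
wrist_force: [0.5, -0.8, 0.1]
finger_gap: 0.021
finger_force: 20.4
```

Emit:
jog_arm(plan=[{"jaw":75,"x":0,"y":0,"z":0,"wx":0,"wy":0,"wz":0},{"jaw":75,"x":0,"y":0,"z":0,"wx":0,"wy":0,"wz":0},{"jaw":75,"x":0,"y":0,"z":0,"wx":0,"wy":0,"wz":0},{"jaw":75,"x":0,"y":0,"z":0,"wx":0,"wy":0,"wz":0},{"jaw":75,"x":0,"y":0,"z":-0.8,"wx":0,"wy":0,"wz":0},{"jaw":75,"x":0,"y":0,"z":-0.8,"wx":0,"wy":0,"wz":0},{"jaw":75,"x":0,"y":0,"z":0,"wx":0,"wy":0,"wz":0},{"jaw":75,"x":0,"y":0,"z":0,"wx":0,"wy":0,"wz":0}])

```text
t: 23.55
ee_pos: [0.4382, 0.241, 0.17]
tcp_rot: [0.733, 0.68, 0.0, 0.0]
wrist_force: [-0.2, 0.7, -0.6]
finger_gap: 0.0749
finger_force: 0.0
```

Run:
```python
from h import *
s=state(); print(s["ee_pos"],s["finger_gap"],s["wrist_force"])
see(amin=150); see("top",amin=30)
p=s["ee_pos"]; rows([(.4388,.241,.084,85.5,75)])
```

```text
[0.43821665 0.24098391 0.17002076] 0.07487428593834976 [-0.24548552  0.70019256 -0.64334851]
red [ 223  179   66   64 1959] [0.4364 0.2306 0.0185] [0.4371 0.2403 0.0445]
red [ 243  296   58   48 1432] [0.4422 0.1361 0.0185] [0.4422 0.1569 0.0445]
white [ 221  161   71   57 1020] [0.4385 0.2536 0.042 ] 
white [ 239  265   63   63 1383] [0.4424 0.1749 0.042 ] 
red [222 208  12  12  71] [0.4647 0.0295 0.0185] [0.4618 0.0283 0.0445]
red [184 213  12  12  66] [0.4461 0.1584 0.0185] [0.4434 0.1551 0.0445]
red [ 32 287  13  18 175] [0.1715 0.6788 0.0185] [0.1732 0.6671 0.0445]
white [328 182  21  13 117] [ 0.5527 -0.3446  0.042 ] 
white [350 189  11  10  54] [ 0.5344 -0.4027  0.042 ] 
(0.4388, 0.241, 0.084, 85.5, 75) 4 x {"jaw": 75, "x": 0.0, "y": 0.01, "z": 0.85, "wx": 0.0, "wy": 0.0, "wz": 0.01}
```

Emit:
jog_arm(plan=[{"jaw":75,"x":0,"y":0,"z":0.8,"wx":0,"wy":0,"wz":0},{"jaw":75,"x":0,"y":0,"z":0.9,"wx":0,"wy":0,"wz":0},{"jaw":75,"x":0,"y":0,"z":0.9,"wx":0,"wy":0,"wz":0},{"jaw":75,"x":0,"y":0,"z":0.6,"wx":0,"wy":0,"wz":0},{"jaw":75,"x":0,"y":0,"z":0.24,"wx":0,"wy":0,"wz":0},{"jaw":75,"x":0,"y":0,"z":0,"wx":0,"wy":0,"wz":0},{"jaw":38,"x":0,"y":0,"z":0,"wx":0,"wy":0,"wz":0},{"jaw":38,"x":0,"y":0,"z":0,"wx":0,"wy":0,"wz":0}], newtons=21)

```text
t: 24.45
ee_pos: [0.4387, 0.2411, 0.0847]
tcp_rot: [0.733, 0.68, 0.001, 0.0]
wrist_force: [0.2, -0.6, 0.5]
finger_gap: 0.0471
finger_force: 0.0
```

Emit:
jog_arm(plan=[{"jaw":38,"x":0,"y":0,"z":0,"wx":0,"wy":0,"wz":0},{"jaw":38,"x":0,"y":0,"z":0,"wx":0,"wy":0,"wz":0},{"jaw":38,"x":0,"y":0,"z":0,"wx":0,"wy":0,"wz":0},{"jaw":38,"x":0,"y":0,"z":0,"wx":0,"wy":0,"wz":0},{"jaw":38,"x":0,"y":0,"z":0,"wx":0,"wy":0,"wz":0},{"jaw":38,"x":0,"y":0,"z":0,"wx":0,"wy":0,"wz":0}])

```text
t: 25.05
ee_pos: [0.4386, 0.2411, 0.0848]
tcp_rot: [0.733, 0.68, 0.001, 0.0]
wrist_force: [-1.2, 0.8, 6.6]
finger_gap: 0.0456
finger_force: 21.9
```

Emit:
jog_arm(plan=[{"jaw":38,"x":0,"y":0,"z":-0.5,"wx":0,"wy":0,"wz":0},{"jaw":38,"x":0,"y":0,"z":-0.9,"wx":0,"wy":0,"wz":0},{"jaw":38,"x":0,"y":0,"z":-0.9,"wx":0,"wy":0,"wz":0},{"jaw":38,"x":0,"y":0,"z":-0.9,"wx":0,"wy":0,"wz":0},{"jaw":38,"x":0,"y":0,"z":-0.9,"wx":0,"wy":0,"wz":0},{"jaw":38,"x":0,"y":0,"z":-0.9,"wx":0,"wy":0,"wz":0},{"jaw":38,"x":0,"y":0,"z":0,"wx":0,"wy":0,"wz":0},{"jaw":38,"x":0,"y":0,"z":0,"wx":0,"wy":0,"wz":0}])

```text
t: 25.85
ee_pos: [0.438, 0.2409, 0.2092]
tcp_rot: [0.733, 0.68, 0.001, 0.0]
wrist_force: [-0.2, 0.3, -2.2]
finger_gap: 0.0453
finger_force: 22.2
```

Run:
```python
from h import *
s=state(); p=s["ee_pos"]; print(p)
rows([(.6665,.1388,p[2],85.5,38),(.6665,.1388,.093,85.5,38)])
```

```text
[0.43802981 0.24094175 0.20918393]
(0.6665, 0.1388, np.float64(0.20918393345510405), 85.5, 38) 10 x {"jaw": 38, "x": -0.34, "y": 0.94, "z": 0.0, "wx": 0.0, "wy": 0.0, "wz": 0.0}
(0.6665, 0.1388, 0.093, 85.5, 38) 5 x {"jaw": 38, "x": 0.0, "y": 0.0, "z": 0.93, "wx": 0.0, "wy": 0.0, "wz": 0.0}
```

Emit:
jog_arm(plan=[{"jaw":38,"x":-0.2,"y":0.5,"z":-0.2,"wx":0,"wy":0,"wz":0},{"jaw":38,"x":-0.34,"y":0.94,"z":0,"wx":0,"wy":0,"wz":0},{"jaw":38,"x":-0.34,"y":0.94,"z":0,"wx":0,"wy":0,"wz":0},{"jaw":38,"x":-0.34,"y":0.94,"z":0,"wx":0,"wy":0,"wz":0},{"jaw":38,"x":-0.34,"y":0.94,"z":0,"wx":0,"wy":0,"wz":0},{"jaw":38,"x":-0.34,"y":0.94,"z":0,"wx":0,"wy":0,"wz":0},{"jaw":38,"x":-0.34,"y":0.94,"z":0,"wx":0,"wy":0,"wz":0},{"jaw":38,"x":-0.34,"y":0.94,"z":0,"wx":0,"wy":0,"wz":0}])

```text
t: 26.65
ee_pos: [0.6107, 0.162, 0.2121]
tcp_rot: [0.733, 0.68, -0.001, -0.001]
wrist_force: [-0.7, -0.0, -1.9]
finger_gap: 0.0457
finger_force: 22.2
```

Emit:
jog_arm(plan=[{"jaw":38,"x":-0.34,"y":0.94,"z":0,"wx":0,"wy":0,"wz":0},{"jaw":38,"x":-0.34,"y":0.94,"z":0,"wx":0,"wy":0,"wz":0},{"jaw":38,"x":-0.15,"y":0.44,"z":0,"wx":0,"wy":0,"wz":0},{"jaw":38,"x":0,"y":0,"z":0,"wx":0,"wy":0,"wz":0},{"jaw":38,"x":0,"y":0,"z":0,"wx":0,"wy":0,"wz":0},{"jaw":38,"x":0,"y":0,"z":0,"wx":0,"wy":0,"wz":0}])

```text
t: 27.25
ee_pos: [0.665, 0.1389, 0.2134]
tcp_rot: [0.733, 0.68, -0.0, -0.001]
wrist_force: [-0.5, 0.9, -1.2]
finger_gap: 0.0458
finger_force: 22.2
```

Run:
```python
from h import *
s=state(); p=s["ee_pos"]; print(p,s["finger_gap"],s["wrist_force"])
c=see(save="pics/w7b.png",amin=150)
rows([(.6665,.1388,.093,85.5,38)])
```

```text
[0.66498323 0.13892942 0.21339827] 0.045843343144243764 [-0.51865866  0.94034344 -1.19292873]
red [ 199  237  109   89 4904] [0.6541 0.0435 0.0185] [0.6556 0.06   0.0445]
red [ 17 302  40  24 526] [0.4354 0.0184 0.0185] [0.4583 0.0373 0.0445]
white [238   0  34  20 194] [0.6723 0.2637 0.042 ] 
white [352  66  21  25 210] [0.7444 0.2143 0.042 ] 
white [ 130  109   25  171 1886] [0.5757 0.1411 0.042 ] 
white [ 365  113   72  176 2444] [0.7761 0.1207 0.042 ] 
white [ 424  116   88  164 3248] [0.8311 0.1189 0.042 ] 
white [  0 152  24  15 233] [0.4763 0.177  0.042 ] 
white [ 198  197  116   99 3526] [0.66   0.0906 0.042 ] 
white [ 18 276  57  35 863] [0.4721 0.0567 0.042 ] 
(0.6665, 0.1388, 0.093, 85.5, 38) 5 x {"jaw": 38, "x": 0.0, "y": 0.01, "z": 0.97, "wx": 0.0, "wy": 0.0, "wz": 0.01}
```

View pics/w7b.png

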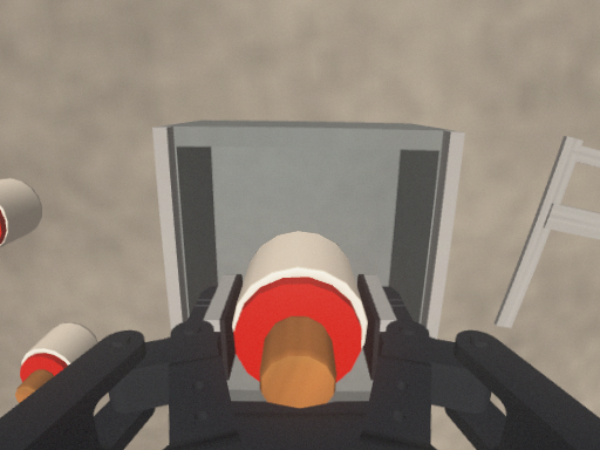

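The well is held upright and centred between the rails (x≈172 and 445). The end wall is at row ~130. Lowering.

Emit:
jog_arm(plan=[{"jaw":38,"x":0,"y":0.12,"z":0.6,"wx":0,"wy":0,"wz":0},{"jaw":38,"x":0,"y":0,"z":0.9,"wx":0,"wy":0,"wz":0},{"jaw":38,"x":0,"y":0,"z":0.9,"wx":0,"wy":0,"wz":0},{"jaw":38,"x":0,"y":0,"z":0.9,"wx":0,"wy":0,"wz":0},{"jaw":38,"x":0,"y":0,"z":0.8,"wx":0,"wy":0,"wz":0},{"jaw":38,"x":0,"y":0,"z":0.4,"wx":0,"wy":0,"wz":0},{"jaw":38,"x":0,"y":0,"z":0.22,"wx":0,"wy":0,"wz":0},{"jaw":38,"x":0,"y":0,"z":0,"wx":0,"wy":0,"wz":0}])

```text
t: 28.1
ee_pos: [0.6687, 0.1382, 0.0953]
tcp_rot: [0.733, 0.68, -0.0, -0.0]
wrist_force: [0.4, 1.1, -1.1]
finger_gap: 0.046
finger_force: 22.2
```

Emit:
jog_arm(plan=[{"jaw":38,"x":0,"y":0,"z":0,"wx":0,"wy":0,"wz":0},{"jaw":38,"x":0,"y":0,"z":0,"wx":0,"wy":0,"wz":0}])

```text
t: 28.3
ee_pos: [0.6699, 0.1382, 0.0973]
tcp_rot: [0.733, 0.68, 0.001, 0.001]
wrist_force: [-0.3, -0.1, -1.3]
finger_gap: 0.0456
finger_force: 22.2
```

Emit:
jog_arm(plan=[{"jaw":38,"x":0,"y":0,"z":0.1,"wx":0,"wy":0,"wz":0},{"jaw":38,"x":0,"y":0,"z":0.08,"wx":0,"wy":0,"wz":0},{"jaw":38,"x":0,"y":0,"z":0,"wx":0,"wy":0,"wz":0},{"jaw":38,"x":0,"y":0,"z":0,"wx":0,"wy":0,"wz":0}])

```text
t: 28.7
ee_pos: [0.6696, 0.1381, 0.0929]
tcp_rot: [0.733, 0.68, 0.001, 0.0]
wrist_force: [-1.9, -0.3, 6.1]
finger_gap: 0.0461
finger_force: 22.8
```

Emit:
jog_arm(plan=[{"jaw":60,"x":0,"y":0,"z":0,"wx":0,"wy":0,"wz":0},{"jaw":60,"x":0,"y":0,"z":0,"wx":0,"wy":0,"wz":0},{"jaw":60,"x":0,"y":0,"z":0,"wx":0,"wy":0,"wz":0},{"jaw":60,"x":0,"y":0,"z":-0.7,"wx":0,"wy":0,"wz":0},{"jaw":60,"x":0,"y":0,"z":-0.95,"wx":0,"wy":0,"wz":0},{"jaw":60,"x":0,"y":0,"z":-0.95,"wx":0,"wy":0,"wz":0},{"jaw":60,"x":0,"y":0,"z":-0.95,"wx":0,"wy":0,"wz":0},{"jaw":60,"x":0,"y":0,"z":-0.95,"wx":0,"wy":0,"wz":0}])

```text
t: 29.5
ee_pos: [0.6692, 0.1381, 0.2064]
tcp_rot: [0.733, 0.68, 0.0, 0.0]
wrist_force: [0.2, 0.0, 0.8]
finger_gap: 0.06
finger_force: 0.0
```

Run:
```python
from h import *
s=state(); p=s["ee_pos"]; print(p,s["finger_gap"],s["wrist_force"])
see(save="pics/w8b.png",amin=150,zr=.0525); print("top");see("top",amin=30)
rows([(.443,.1555,p[2],85.5,75),(.443,.1555,.084,85.5,75)])
```

```text
[0.66920491 0.13812794 0.20637682] 0.05998984237503661 [0.23201515 0.04506704 0.7904267 ]
red [ 226  168   58   57 1596] [0.6675 0.1379 0.0525] [0.6673 0.1353 0.0445]
red [  7 306  34  24 423] [0.4632 0.0442 0.0525] [0.4557 0.0382 0.0445]
white [ 117  109   26  169 1857] [0.5738 0.1439 0.042 ] 
white [ 364  113   33  161 1891] [0.7616 0.1296 0.042 ] 
white [ 423  117   89  166 3294] [0.8311 0.1189 0.042 ] 
white [225 154  63  58 764] [0.6692 0.1448 0.042 ] 
white [401 170  21  30 201] [0.7852 0.1345 0.042 ] 
white [  8 279  59  36 867] [0.4734 0.0577 0.042 ] 
top
red [222 208  12  12  71] [0.4647 0.0295 0.0185] [0.4618 0.0283 0.0445]
red [ 32 287  14  18 187] [0.1715 0.677  0.0185] [0.1733 0.6653 0.0445]
white [328 182  21  13 128] [ 0.5527 -0.3446  0.042 ] 
white [350 189  11  10  59] [ 0.5344 -0.4027  0.042 ] 
(0.443, 0.1555, np.float64(0.2063768174684792), 85.5, 75) 10
   {"jaw": 75, "x": 0.0, "y": -0.92, "z": 0.01, "wx": 0.01, "wy": 0.0, "wz": 0.0}
   {"jaw": 75, "x": 0.0, "y": -0.92, "z": 0.01, "wx": 0.01, "wy": 0.0, "wz": 0.0}
   {"jaw": 75, "x": 0.0, "y": -0.92, "z": 0.01, "wx": 0.01, "wy": 0.0, "wz": 0.0}
   {"jaw": 75, "x": 0.0, "y": -0.92, "z": 0.01, "wx": 0.01, "wy": 0.0, "wz": 0.0}
   {"jaw": 75, "x": 0.0, "y": -0.92, "z": 0.01, "wx": 0.01, "wy": 0.0, "wz": 0.0}
   {"jaw": 75, "x": 0.0, "y": -0.92, "z": 0.01, "wx": 0.01, "wy": 0.0, "wz": 0.0}
   {"jaw": 75, "x": 0.0, "y": -0.92, "z": 0.01, "wx": 0.01, "wy": 0.0, "wz": 0.0}
   {"jaw": 75, "x": 0.0, "y": -0.92, "z": 0.01, "wx": 0.01, "wy": 0.0, "wz": 0.0}
   {"jaw": 75, "x": 0.0, "y": -0.92, "z": 0.01, "wx": 0.01, "wy": 0.0, "wz": 0.0}
   {"jaw": 75, "x": 0.0, "y": -0.92, "z": 0.01, "wx": 0.01, "wy": 0.0, "wz": 0.0}
(0.443, 0.1555, 0.084, 85.5, 75) 5 x {"jaw": 75, "x": 0.0, "y": 0.0, "z": 0.98, "wx": 0.0, "wy": 0.0, "wz": 0.0}
```

Emit:
jog_arm(plan=[{"jaw":75,"x":0,"y":-0.92,"z":-0.2,"wx":0,"wy":0,"wz":0},{"jaw":75,"x":0,"y":-0.92,"z":-0.2,"wx":0,"wy":0,"wz":0},{"jaw":75,"x":0,"y":-0.92,"z":0,"wx":0,"wy":0,"wz":0},{"jaw":75,"x":0,"y":-0.92,"z":0,"wx":0,"wy":0,"wz":0},{"jaw":75,"x":0,"y":-0.92,"z":0,"wx":0,"wy":0,"wz":0},{"jaw":75,"x":0,"y":-0.92,"z":0,"wx":0,"wy":0,"wz":0},{"jaw":75,"x":0,"y":-0.92,"z":0,"wx":0,"wy":0,"wz":0},{"jaw":75,"x":0,"y":-0.92,"z":0,"wx":0,"wy":0,"wz":0}])

```text
t: 30.4
ee_pos: [0.4843, 0.1519, 0.2137]
tcp_rot: [0.733, 0.68, -0.0, -0.0]
wrist_force: [0.0, 0.3, -1.1]
finger_gap: 0.075
finger_force: 0.0
```

Emit:
jog_arm(plan=[{"jaw":75,"x":0,"y":-0.92,"z":0,"wx":0,"wy":0,"wz":0},{"jaw":75,"x":0,"y":-0.85,"z":0,"wx":0,"wy":0,"wz":0},{"jaw":75,"x":0,"y":0,"z":0,"wx":0,"wy":0,"wz":0},{"jaw":75,"x":0,"y":0,"z":0,"wx":0,"wy":0,"wz":0}])

```text
t: 30.8
ee_pos: [0.4417, 0.1553, 0.2142]
tcp_rot: [0.733, 0.68, 0.0, 0.0]
wrist_force: [0.1, -0.2, 0.1]
finger_gap: 0.0752
finger_force: 0.0
```

Run:
```python
from h import *
s=state(); p=s["ee_pos"]; print(p,s["finger_gap"])
see(save="pics/w9b.png",amin=150,zr=.0445)
rows([(.443,.1555,p[2],85.5,75),(.443,.1555,.084,85.5,75)])
```

```text
[0.44168392 0.15525429 0.21420429] 0.0752490935397012
red [ 230  163   55   54 1431] [0.4419 0.1549 0.0445] [0.4419 0.1549 0.0445]
red [264 305  47  40 945] [0.459  0.0294 0.0445] [0.459  0.0294 0.0445]
white [227 150  59  53 602] [0.4419 0.1648 0.042 ] 
white [ 261  277   52   53 1009] [0.4597 0.05   0.042 ] 
(0.443, 0.1555, np.float64(0.21420428951513076), 85.5, 75) 1 x {"jaw": 75, "x": 0.02, "y": 0.03, "z": 0.0, "wx": 0.01, "wy": 0.0, "wz": 0.02}
(0.443, 0.1555, 0.084, 85.5, 75) 6 x {"jaw": 75, "x": 0.0, "y": 0.0, "z": 0.87, "wx": 0.0, "wy": 0.0, "wz": 0.0}
```

Well2 stoppered at (.442,.155). Descend 130 mm, grip, lift.

Emit:
jog_arm(plan=[{"jaw":75,"x":0,"y":0.02,"z":0.8,"wx":0,"wy":0,"wz":0},{"jaw":75,"x":0,"y":0,"z":0.9,"wx":0,"wy":0,"wz":0},{"jaw":75,"x":0,"y":0,"z":0.9,"wx":0,"wy":0,"wz":0},{"jaw":75,"x":0,"y":0,"z":0.9,"wx":0,"wy":0,"wz":0},{"jaw":75,"x":0,"y":0,"z":0.9,"wx":0,"wy":0,"wz":0},{"jaw":75,"x":0,"y":0,"z":0.5,"wx":0,"wy":0,"wz":0},{"jaw":75,"x":0,"y":0,"z":0.3,"wx":0,"wy":0,"wz":0},{"jaw":75,"x":0,"y":0,"z":0,"wx":0,"wy":0,"wz":0}])

```text
t: 31.65
ee_pos: [0.4419, 0.155, 0.0832]
tcp_rot: [0.733, 0.68, -0.001, -0.0]
wrist_force: [0.2, 0.1, -0.2]
finger_gap: 0.0747
finger_force: 0.0
```

Emit:
jog_arm(plan=[{"jaw":75,"x":0,"y":0,"z":0,"wx":0,"wy":0,"wz":0},{"jaw":38,"x":0,"y":0,"z":0,"wx":0,"wy":0,"wz":0},{"jaw":38,"x":0,"y":0,"z":0,"wx":0,"wy":0,"wz":0},{"jaw":38,"x":0,"y":0,"z":0,"wx":0,"wy":0,"wz":0},{"jaw":38,"x":0,"y":0,"z":0,"wx":0,"wy":0,"wz":0},{"jaw":38,"x":0,"y":0,"z":0,"wx":0,"wy":0,"wz":0},{"jaw":38,"x":0,"y":0,"z":0,"wx":0,"wy":0,"wz":0},{"jaw":38,"x":0,"y":0,"z":0,"wx":0,"wy":0,"wz":0}])

```text
t: 32.45
ee_pos: [0.4425, 0.1553, 0.0849]
tcp_rot: [0.733, 0.68, 0.001, 0.0]
wrist_force: [-1.3, -0.7, 6.5]
finger_gap: 0.0445
finger_force: 21.6
```

Emit:
jog_arm(plan=[{"jaw":38,"x":0,"y":0,"z":-0.5,"wx":0,"wy":0,"wz":0},{"jaw":38,"x":0,"y":0,"z":-0.9,"wx":0,"wy":0,"wz":0},{"jaw":38,"x":0,"y":0,"z":-0.9,"wx":0,"wy":0,"wz":0},{"jaw":38,"x":0,"y":0,"z":-0.9,"wx":0,"wy":0,"wz":0},{"jaw":38,"x":0,"y":0,"z":-0.9,"wx":0,"wy":0,"wz":0},{"jaw":38,"x":0,"y":0,"z":-0.9,"wx":0,"wy":0,"wz":0},{"jaw":38,"x":0,"y":0,"z":-0.1,"wx":0,"wy":0,"wz":0},{"jaw":38,"x":0,"y":0,"z":0,"wx":0,"wy":0,"wz":0}])

```text
t: 33.25
ee_pos: [0.442, 0.1552, 0.2119]
tcp_rot: [0.733, 0.68, 0.001, 0.001]
wrist_force: [0.1, 0.8, -2.5]
finger_gap: 0.0446
finger_force: 22.6
```

Run:
```python
from h import *
s=state(); p=s["ee_pos"]; print(p)
rows([(.6635,.082,p[2],85.5,38)])
```

```text
[0.4420205  0.15520393 0.21192333]
(0.6635, 0.082, np.float64(0.21192332516041962), 85.5, 38) 10 x {"jaw": 38, "x": -0.23, "y": 0.91, "z": 0.0, "wx": 0.0, "wy": 0.0, "wz": 0.0}
```

Emit:
jog_arm(plan=[{"jaw":38,"x":-0.13,"y":0.5,"z":0,"wx":0,"wy":0,"wz":0},{"jaw":38,"x":-0.23,"y":0.91,"z":0,"wx":0,"wy":0,"wz":0},{"jaw":38,"x":-0.23,"y":0.91,"z":0,"wx":0,"wy":0,"wz":0},{"jaw":38,"x":-0.23,"y":0.91,"z":0,"wx":0,"wy":0,"wz":0},{"jaw":38,"x":-0.23,"y":0.91,"z":0,"wx":0,"wy":0,"wz":0},{"jaw":38,"x":-0.23,"y":0.91,"z":0,"wx":0,"wy":0,"wz":0},{"jaw":38,"x":-0.23,"y":0.91,"z":0,"wx":0,"wy":0,"wz":0},{"jaw":38,"x":-0.23,"y":0.91,"z":0,"wx":0,"wy":0,"wz":0}])

```text
t: 34.05
ee_pos: [0.6107, 0.098, 0.209]
tcp_rot: [0.733, 0.68, -0.001, -0.001]
wrist_force: [1.0, 0.5, -1.4]
finger_gap: 0.0445
finger_force: 22.5
```

Emit:
jog_arm(plan=[{"jaw":38,"x":-0.23,"y":0.91,"z":0,"wx":0,"wy":0,"wz":0},{"jaw":38,"x":-0.23,"y":0.91,"z":0,"wx":0,"wy":0,"wz":0},{"jaw":38,"x":-0.1,"y":0.46,"z":0,"wx":0,"wy":0,"wz":0},{"jaw":38,"x":0,"y":0,"z":0,"wx":0,"wy":0,"wz":0},{"jaw":38,"x":0,"y":0,"z":0,"wx":0,"wy":0,"wz":0},{"jaw":38,"x":0,"y":0,"z":0,"wx":0,"wy":0,"wz":0}])

```text
t: 34.65
ee_pos: [0.6648, 0.0809, 0.2102]
tcp_rot: [0.733, 0.68, -0.001, -0.001]
wrist_force: [0.5, 0.2, -1.9]
finger_gap: 0.0446
finger_force: 22.5
```

Run:
```python
from h import *
s=state(); p=s["ee_pos"]; print(p,s["finger_gap"],s["wrist_force"])
see(save="pics/w10b.png",amin=150,zr=.0525)
rows([(.6635,.081,.097,85.5,38)])
```

```text
[0.66479518 0.08087573 0.21017812] 0.04461006017323229 [ 0.52102903  0.15380235 -1.93746742]
red [ 225   83   61   62 1998] [0.6673 0.1378 0.0525] [0.6672 0.1373 0.0445]
red [ 200  236  110   90 4917] [0.6571 0.0094 0.0525] [0.6567 0.0043 0.0445]
red [  0 245  44  45 980] [0.4684 0.0327 0.0525] [0.4613 0.0284 0.0445]
white [ 107    0   40  289 3969] [0.5716 0.1229 0.042 ] 
white [  359     0   120   291 10373] [0.7858 0.1063 0.042 ] 
white [ 431   45   81  183 4644] [0.8261 0.1105 0.042 ] 
white [225  78  66  63 447] [0.6692 0.1401 0.042 ] 
white [ 49 175  28  25 301] [0.5147 0.0942 0.042 ] 
white [ 98 186  17  24 164] [0.5478 0.0833 0.042 ] 
white [ 199  197  114   89 3634] [0.6601 0.0386 0.042 ] 
white [ 71 208  42  45 797] [0.53   0.0571 0.042 ] 
white [  0 221  61  54 922] [0.4726 0.0448 0.042 ] 
white [ 409  233   54   73 1424] [8.082e-01 5.000e-04 4.200e-02] 
white [ 458  248   54  106 2029] [ 0.8575 -0.0364  0.042 ] 
white [ 16 287  45  52 717] [ 0.4603 -0.0192  0.042 ] 
white [367 346  32  38 668] [ 0.7686 -0.0979  0.042 ] 
(0.6635, 0.081, 0.097, 85.5, 38) 5 x {"jaw": 38, "x": 0.0, "y": -0.01, "z": 0.91, "wx": 0.0, "wy": 0.0, "wz": 0.01}
```

Emit:
jog_arm(plan=[{"jaw":38,"x":0,"y":0,"z":0.6,"wx":0,"wy":0,"wz":0},{"jaw":38,"x":0,"y":0,"z":0.9,"wx":0,"wy":0,"wz":0},{"jaw":38,"x":0,"y":0,"z":0.9,"wx":0,"wy":0,"wz":0},{"jaw":38,"x":0,"y":0,"z":0.9,"wx":0,"wy":0,"wz":0},{"jaw":38,"x":0,"y":0,"z":0.7,"wx":0,"wy":0,"wz":0},{"jaw":38,"x":0,"y":0,"z":0.4,"wx":0,"wy":0,"wz":0},{"jaw":38,"x":0,"y":0,"z":0.2,"wx":0,"wy":0,"wz":0},{"jaw":38,"x":0,"y":0,"z":0,"wx":0,"wy":0,"wz":0}])

```text
t: 35.5
ee_pos: [0.6655, 0.0808, 0.0959]
tcp_rot: [0.733, 0.68, -0.0, -0.0]
wrist_force: [0.1, 0.1, -1.7]
finger_gap: 0.0445
finger_force: 22.5
```

Emit:
jog_arm(plan=[{"jaw":38,"x":0,"y":0,"z":0,"wx":0,"wy":0,"wz":0},{"jaw":38,"x":0,"y":0,"z":0.05,"wx":0,"wy":0,"wz":0},{"jaw":38,"x":0,"y":0,"z":0,"wx":0,"wy":0,"wz":0},{"jaw":38,"x":0,"y":0,"z":0,"wx":0,"wy":0,"wz":0}])

```text
t: 35.9
ee_pos: [0.6659, 0.0807, 0.0957]
tcp_rot: [0.733, 0.68, 0.0, 0.0]
wrist_force: [-0.5, 0.3, -2.2]
finger_gap: 0.0444
finger_force: 22.5
```

Emit:
jog_arm(plan=[{"jaw":38,"x":0,"y":0,"z":0.08,"wx":0,"wy":0,"wz":0},{"jaw":38,"x":0,"y":0,"z":0.05,"wx":0,"wy":0,"wz":0},{"jaw":38,"x":0,"y":0,"z":0,"wx":0,"wy":0,"wz":0},{"jaw":38,"x":0,"y":0,"z":0,"wx":0,"wy":0,"wz":0}])

```text
t: 36.3
ee_pos: [0.666, 0.0807, 0.0929]
tcp_rot: [0.733, 0.68, 0.0, 0.0]
wrist_force: [-2.6, -0.7, 5.5]
finger_gap: 0.0446
finger_force: 23.2
```

Contact. Release, rise, and head to well3 at (.460,.0295).

Emit:
jog_arm(plan=[{"jaw":60,"x":0,"y":0,"z":0,"wx":0,"wy":0,"wz":0},{"jaw":60,"x":0,"y":0,"z":0,"wx":0,"wy":0,"wz":0},{"jaw":60,"x":0,"y":0,"z":0,"wx":0,"wy":0,"wz":0},{"jaw":60,"x":0,"y":0,"z":-0.7,"wx":0,"wy":0,"wz":0},{"jaw":60,"x":0,"y":0,"z":-0.95,"wx":0,"wy":0,"wz":0},{"jaw":60,"x":0,"y":0,"z":-0.95,"wx":0,"wy":0,"wz":0},{"jaw":60,"x":0,"y":0,"z":-0.95,"wx":0,"wy":0,"wz":0},{"jaw":60,"x":0,"y":0,"z":-0.95,"wx":0,"wy":0,"wz":0}])

```text
t: 37.1
ee_pos: [0.6659, 0.0807, 0.2068]
tcp_rot: [0.733, 0.68, 0.0, 0.0]
wrist_force: [-0.4, -0.4, -0.9]
finger_gap: 0.06
finger_force: 0.0
```

Run:
```python
from h import *
s=state(); p=s["ee_pos"]; print(p,s["finger_gap"],s["wrist_force"])
see(amin=400,zr=.0525); print("top");see("top",amin=30)
rows([(.460,.0295,p[2],85.5,75),])
```

```text
[0.66589004 0.08068856 0.20684845] 0.05999173731861845 [-0.43144143 -0.41444223 -0.92555444]
red [ 222   83   62   63 2049] [0.6673 0.1376 0.0525] [0.6672 0.1371 0.0445]
red [ 226  168   59   57 1587] [0.6646 0.0802 0.0525] [0.6644 0.0776 0.0445]
red [  0 247  39  46 927] [0.4706 0.0324 0.0525] [0.4635 0.0281 0.0445]
white [  70    0   71  279 4945] [0.5596 0.1281 0.042 ] 
white [  361     0   117   296 11846] [0.7866 0.1047 0.042 ] 
white [ 431   44   81  185 4771] [0.826  0.1107 0.042 ] 
white [222  77  67  65 456] [0.6691 0.1402 0.042 ] 
white [224 153  64  53 791] [0.6657 0.0899 0.042 ] 
white [  0 223  57  55 915] [0.4751 0.0443 0.042 ] 
white [ 473  250   39   97 1541] [ 0.8639 -0.0328  0.042 ] 
white [377 349  36  35 713] [ 0.7806 -0.0983  0.042 ] 
top
red [191 147  12   8  37] [0.6834 0.1413 0.0185] [0.6769 0.1383 0.0445]
red [222 208  12  12  71] [0.4647 0.0295 0.0185] [0.4618 0.0283 0.0445]
red [ 32 287  14  18 186] [0.1715 0.677  0.0185] [0.1733 0.6653 0.0445]
white [328 182  21  13 127] [ 0.5527 -0.3446  0.042 ] 
white [350 189  11  10  59] [ 0.5344 -0.4027  0.042 ] 
(0.46, 0.0295, np.float64(0.2068484494196563), 85.5, 75) 9
   {"jaw": 75, "x": -0.3, "y": -0.91, "z": 0.01, "wx": 0.01, "wy": 0.0, "wz": 0.0}
   {"jaw": 75, "x": -0.3, "y": -0.91, "z": 0.01, "wx": 0.01, "wy": 0.0, "wz": 0.0}
   {"jaw": 75, "x": -0.3, "y": -0.91, "z": 0.01, "wx": 0.01, "wy": 0.0, "wz": 0.0}
   {"jaw": 75, "x": -0.3, "y": -0.91, "z": 0.01, "wx": 0.01, "wy": 0.0, "wz": 0.0}
   {"jaw": 75, "x": -0.3, "y": -0.91, "z": 0.01, "wx": 0.01, "wy": 0.0, "wz": 0.0}
   {"jaw": 75, "x": -0.3, "y": -0.91, "z": 0.01, "wx": 0.01, "wy": 0.0, "wz": 0.0}
   {"jaw": 75, "x": -0.3, "y": -0.9, "z": 0.01, "wx": 0.01, "wy": 0.0, "wz": 0.0}
   {"jaw": 75, "x": -0.3, "y": -0.9, "z": 0.01, "wx": 0.01, "wy": 0.0, "wz": 0.0}
   {"jaw": 75, "x": -0.3, "y": -0.9, "z": 0.01, "wx": 0.01, "wy": 0.0, "wz": 0.0}
```

Emit:
jog_arm(plan=[{"jaw":75,"x":-0.3,"y":-0.9,"z":-0.2,"wx":0,"wy":0,"wz":0},{"jaw":75,"x":-0.3,"y":-0.9,"z":-0.1,"wx":0,"wy":0,"wz":0},{"jaw":75,"x":-0.3,"y":-0.9,"z":0,"wx":0,"wy":0,"wz":0},{"jaw":75,"x":-0.3,"y":-0.9,"z":0,"wx":0,"wy":0,"wz":0},{"jaw":75,"x":-0.3,"y":-0.9,"z":0,"wx":0,"wy":0,"wz":0},{"jaw":75,"x":-0.3,"y":-0.9,"z":0,"wx":0,"wy":0,"wz":0},{"jaw":75,"x":-0.3,"y":-0.9,"z":0,"wx":0,"wy":0,"wz":0},{"jaw":75,"x":-0.3,"y":-0.9,"z":0,"wx":0,"wy":0,"wz":0}])

```text
t: 38.0
ee_pos: [0.4805, 0.0342, 0.2117]
tcp_rot: [0.733, 0.68, -0.0, -0.0]
wrist_force: [-0.6, 0.3, 0.0]
finger_gap: 0.0747
finger_force: 0.0
```

Emit:
jog_arm(plan=[{"jaw":75,"x":-0.3,"y":-0.9,"z":0,"wx":0,"wy":0,"wz":0},{"jaw":75,"x":0,"y":0,"z":0,"wx":0,"wy":0,"wz":0},{"jaw":75,"x":0,"y":0,"z":0,"wx":0,"wy":0,"wz":0}])

```text
t: 38.3
ee_pos: [0.4588, 0.0285, 0.2122]
tcp_rot: [0.733, 0.68, 0.0, 0.0]
wrist_force: [0.1, 0.7, -0.4]
finger_gap: 0.0753
finger_force: 0.0
```

Run:
```python
from h import *
s=state(); p=s["ee_pos"]; print(p,s["finger_gap"])
see(amin=400,zr=.0445)
rows([(.460,.0295,.084,85.5,75)])
```

```text
[0.45883613 0.02847642 0.2121963 ] 0.07534584326978969
red [ 229  163   56   55 1455] [0.4586 0.0283 0.0445] [0.4586 0.0283 0.0445]
white [478  38  34  56 437] [0.6363 0.1077 0.042 ] 
white [227 149  60  49 673] [0.4596 0.0408 0.042 ] 
white [ 449  267   63   65 2118] [ 0.6495 -0.089   0.042 ] 
(0.46, 0.0295, 0.084, 85.5, 75) 6 x {"jaw": 75, "x": 0.01, "y": 0.0, "z": 0.86, "wx": 0.0, "wy": 0.0, "wz": 0.0}
```

Emit:
jog_arm(plan=[{"jaw":75,"x":0,"y":0,"z":0.8,"wx":0,"wy":0,"wz":0},{"jaw":75,"x":0,"y":0,"z":0.9,"wx":0,"wy":0,"wz":0},{"jaw":75,"x":0,"y":0,"z":0.9,"wx":0,"wy":0,"wz":0},{"jaw":75,"x":0,"y":0,"z":0.9,"wx":0,"wy":0,"wz":0},{"jaw":75,"x":0,"y":0,"z":0.8,"wx":0,"wy":0,"wz":0},{"jaw":75,"x":0,"y":0,"z":0.5,"wx":0,"wy":0,"wz":0},{"jaw":75,"x":0,"y":0,"z":0.32,"wx":0,"wy":0,"wz":0},{"jaw":75,"x":0,"y":0,"z":0,"wx":0,"wy":0,"wz":0}])

```text
t: 39.15
ee_pos: [0.4586, 0.0287, 0.0831]
tcp_rot: [0.733, 0.68, -0.0, -0.001]
wrist_force: [-0.5, 0.8, 0.8]
finger_gap: 0.0751
finger_force: 0.0
```

Emit:
jog_arm(plan=[{"jaw":75,"x":0,"y":0,"z":0,"wx":0,"wy":0,"wz":0},{"jaw":38,"x":0,"y":0,"z":0,"wx":0,"wy":0,"wz":0},{"jaw":38,"x":0,"y":0,"z":0,"wx":0,"wy":0,"wz":0},{"jaw":38,"x":0,"y":0,"z":0,"wx":0,"wy":0,"wz":0},{"jaw":38,"x":0,"y":0,"z":0,"wx":0,"wy":0,"wz":0},{"jaw":38,"x":0,"y":0,"z":0,"wx":0,"wy":0,"wz":0},{"jaw":38,"x":0,"y":0,"z":0,"wx":0,"wy":0,"wz":0},{"jaw":38,"x":0,"y":0,"z":0,"wx":0,"wy":0,"wz":0}])

```text
t: 39.95
ee_pos: [0.4594, 0.0284, 0.0848]
tcp_rot: [0.733, 0.68, 0.001, 0.001]
wrist_force: [-1.3, 0.7, 6.5]
finger_gap: 0.046
finger_force: 21.2
```

Emit:
jog_arm(plan=[{"jaw":38,"x":0,"y":0,"z":-0.5,"wx":0,"wy":0,"wz":0},{"jaw":38,"x":0,"y":0,"z":-0.9,"wx":0,"wy":0,"wz":0},{"jaw":38,"x":0,"y":0,"z":-0.9,"wx":0,"wy":0,"wz":0},{"jaw":38,"x":0,"y":0,"z":-0.9,"wx":0,"wy":0,"wz":0},{"jaw":38,"x":0,"y":0,"z":-0.9,"wx":0,"wy":0,"wz":0},{"jaw":38,"x":0,"y":0,"z":-0.9,"wx":0,"wy":0,"wz":0},{"jaw":38,"x":0,"y":0,"z":-0.1,"wx":0,"wy":0,"wz":0},{"jaw":38,"x":0,"y":0,"z":0,"wx":0,"wy":0,"wz":0}])

```text
t: 40.75
ee_pos: [0.4588, 0.0285, 0.2119]
tcp_rot: [0.733, 0.68, 0.0, 0.001]
wrist_force: [0.2, -1.1, -1.4]
finger_gap: 0.0461
finger_force: 22.3
```

Run:
```python
from h import *
s=state(); p=s["ee_pos"]; print(p)
rows([(.660,.0255,p[2],85.5,38)])
```

```text
[0.45881034 0.02854401 0.21190854]
(0.66, 0.0255, np.float64(0.21190854377412707), 85.5, 38) 9 x {"jaw": 38, "x": 0.05, "y": 0.89, "z": 0.0, "wx": 0.0, "wy": 0.0, "wz": 0.0}
```

Emit:
jog_arm(plan=[{"jaw":38,"x":0.04,"y":0.5,"z":0,"wx":0,"wy":0,"wz":0},{"jaw":38,"x":0.06,"y":0.89,"z":0,"wx":0,"wy":0,"wz":0},{"jaw":38,"x":0.06,"y":0.89,"z":0,"wx":0,"wy":0,"wz":0},{"jaw":38,"x":0.06,"y":0.89,"z":0,"wx":0,"wy":0,"wz":0},{"jaw":38,"x":0.06,"y":0.89,"z":0,"wx":0,"wy":0,"wz":0},{"jaw":38,"x":0.06,"y":0.89,"z":0,"wx":0,"wy":0,"wz":0},{"jaw":38,"x":0.06,"y":0.89,"z":0,"wx":0,"wy":0,"wz":0},{"jaw":38,"x":0.06,"y":0.89,"z":0,"wx":0,"wy":0,"wz":0}])

```text
t: 41.55
ee_pos: [0.6282, 0.0275, 0.2088]
tcp_rot: [0.733, 0.68, -0.001, -0.001]
wrist_force: [-0.2, 0.6, -2.0]
finger_gap: 0.046
finger_force: 22.3
```

Emit:
jog_arm(plan=[{"jaw":38,"x":0.06,"y":0.89,"z":0,"wx":0,"wy":0,"wz":0},{"jaw":38,"x":0.06,"y":0.44,"z":0,"wx":0,"wy":0,"wz":0},{"jaw":38,"x":0,"y":0,"z":0,"wx":0,"wy":0,"wz":0},{"jaw":38,"x":0,"y":0,"z":0,"wx":0,"wy":0,"wz":0},{"jaw":38,"x":0,"y":0,"z":0,"wx":0,"wy":0,"wz":0}])

```text
t: 42.05
ee_pos: [0.6599, 0.0281, 0.2101]
tcp_rot: [0.733, 0.68, -0.001, -0.001]
wrist_force: [-0.5, -1.4, -1.6]
finger_gap: 0.0463
finger_force: 22.3
```

Run:
```python
from h import *
s=state(); p=s["ee_pos"]; print(p,s["finger_gap"],s["wrist_force"])
see(amin=900,zr=.0525)
rows([(.660,.028,.094,85.5,38)])
```

```text
[0.65988517 0.02805446 0.21014665] 0.046292084345052546 [-0.47069837 -1.39574135 -1.59352246]
red [ 225    0   65   64 2133] [0.6676 0.1366 0.0525] [0.6677 0.1379 0.0445]
red [ 228   90   62   62 1953] [0.6644 0.0802 0.0525] [0.6644 0.0795 0.0445]
red [ 202  234  110   90 4900] [ 0.6539 -0.0417  0.0525] [ 0.6535 -0.0467  0.0445]
white [  67    0   80  290 4909] [0.5516 0.071  0.042 ] 
white [  360     0   152   335 17554] [0.7952 0.0358 0.042 ] 
white [ 441    0   71  172 3245] [0.8217 0.094  0.042 ] 
white [ 198  195  116   90 3661] [ 0.6553 -0.0129  0.042 ] 
white [   6  232   64   72 1790] [ 0.4689 -0.0268  0.042 ] 
(0.66, 0.028, 0.094, 85.5, 38) 5 x {"jaw": 38, "x": 0.0, "y": 0.0, "z": 0.93, "wx": 0.0, "wy": 0.0, "wz": 0.0}
```

Emit:
jog_arm(plan=[{"jaw":38,"x":0,"y":0,"z":0.6,"wx":0,"wy":0,"wz":0},{"jaw":38,"x":0,"y":0,"z":0.9,"wx":0,"wy":0,"wz":0},{"jaw":38,"x":0,"y":0,"z":0.9,"wx":0,"wy":0,"wz":0},{"jaw":38,"x":0,"y":0,"z":0.9,"wx":0,"wy":0,"wz":0},{"jaw":38,"x":0,"y":0,"z":0.7,"wx":0,"wy":0,"wz":0},{"jaw":38,"x":0,"y":0,"z":0.4,"wx":0,"wy":0,"wz":0},{"jaw":38,"x":0,"y":0,"z":0.2,"wx":0,"wy":0,"wz":0},{"jaw":38,"x":0,"y":0,"z":0.05,"wx":0,"wy":0,"wz":0}])

```text
t: 42.9
ee_pos: [0.6608, 0.0279, 0.0949]
tcp_rot: [0.733, 0.68, -0.0, -0.0]
wrist_force: [-0.5, 0.1, -1.9]
finger_gap: 0.046
finger_force: 22.3
```

Emit:
jog_arm(plan=[{"jaw":38,"x":0,"y":0,"z":0.06,"wx":0,"wy":0,"wz":0},{"jaw":38,"x":0,"y":0,"z":0.06,"wx":0,"wy":0,"wz":0},{"jaw":38,"x":0,"y":0,"z":0,"wx":0,"wy":0,"wz":0},{"jaw":38,"x":0,"y":0,"z":0,"wx":0,"wy":0,"wz":0}])

```text
t: 43.3
ee_pos: [0.6613, 0.0279, 0.093]
tcp_rot: [0.733, 0.68, 0.001, 0.001]
wrist_force: [2.2, 0.7, 0.3]
finger_gap: 0.0462
finger_force: 22.4
```

Emit:
jog_arm(plan=[{"jaw":38,"x":0,"y":0,"z":0.02,"wx":0,"wy":0,"wz":0},{"jaw":60,"x":0,"y":0,"z":0,"wx":0,"wy":0,"wz":0},{"jaw":60,"x":0,"y":0,"z":0,"wx":0,"wy":0,"wz":0},{"jaw":60,"x":0,"y":0,"z":0,"wx":0,"wy":0,"wz":0},{"jaw":60,"x":0,"y":0,"z":-0.7,"wx":0,"wy":0,"wz":0},{"jaw":60,"x":0,"y":0,"z":-0.95,"wx":0,"wy":0,"wz":0},{"jaw":60,"x":0,"y":0,"z":-0.95,"wx":0,"wy":0,"wz":0},{"jaw":60,"x":0,"y":0,"z":-0.95,"wx":0,"wy":0,"wz":0}])

```text
t: 44.1
ee_pos: [0.6609, 0.0279, 0.1826]
tcp_rot: [0.733, 0.68, 0.0, 0.0]
wrist_force: [0.3, -0.2, 0.4]
finger_gap: 0.0601
finger_force: 0.0
```

Emit:
jog_arm(plan=[{"jaw":70,"x":-0.7,"y":0,"z":-0.95,"wx":0,"wy":0,"wz":0},{"jaw":85,"x":-0.95,"y":0,"z":-0.95,"wx":0,"wy":0,"wz":0},{"jaw":85,"x":-0.95,"y":0,"z":-0.95,"wx":0,"wy":0,"wz":0},{"jaw":85,"x":0,"y":0,"z":0,"wx":0,"wy":0,"wz":0},{"jaw":85,"x":0,"y":0,"z":0,"wx":0,"wy":0,"wz":0}])

```text
t: 44.6
ee_pos: [0.6561, -0.0372, 0.2531]
tcp_rot: [0.734, 0.68, 0.001, 0.001]
wrist_force: [0.6, -0.2, -1.5]
finger_gap: 0.0852
finger_force: 0.0
```

Run:
```python
from h import *
s=state(); p=s["ee_pos"]; print(p,s["finger_gap"])
see(amin=400,zr=.0525,save="pics/w11b.png")
```

```text
[ 0.65608961 -0.03722183  0.25311821] 0.08515573244940833
red [ 229    0   54   58 1585] [0.6645 0.0804 0.0525] [0.6646 0.0817 0.0445]
red [ 230   73   52   53 1478] [0.6604 0.0281 0.0525] [0.6604 0.0279 0.0445]
white [  161   188   180   169 24017] [ 0.6432 -0.1327  0.042 ]
```

View pics/w11b.png

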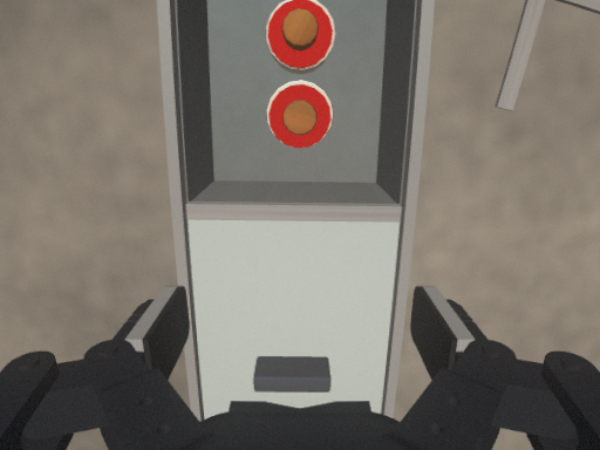

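Wells 2 and 3 stand upright with stoppers flush, at (300,34) and (300,114) in the picture. The door handle is at (292,372). Now closing the door.

Run:
```python
from h import *
rows([(.6445,-.133,.253,85.5,85),(.6445,-.133,.177,85.5,85)])
```

```text
(0.6445, -0.133, 0.253, 85.5, 85) 4 x {"jaw": 85, "x": -0.97, "y": -0.04, "z": -0.01, "wx": 0.0, "wy": 0.0, "wz": 0.01}
(0.6445, -0.133, 0.177, 85.5, 85) 4 x {"jaw": 85, "x": 0.0, "y": 0.0, "z": 0.76, "wx": 0.0, "wy": 0.0, "wz": 0.0}
```

Emit:
jog_arm(plan=[{"jaw":85,"x":-0.97,"y":-0.04,"z":0,"wx":0,"wy":0,"wz":0},{"jaw":85,"x":-0.97,"y":-0.04,"z":0,"wx":0,"wy":0,"wz":0},{"jaw":85,"x":-0.97,"y":-0.04,"z":0,"wx":0,"wy":0,"wz":0},{"jaw":85,"x":-0.97,"y":-0.04,"z":0,"wx":0,"wy":0,"wz":0},{"jaw":85,"x":0,"y":0,"z":0.8,"wx":0,"wy":0,"wz":0},{"jaw":85,"x":0,"y":0,"z":0.8,"wx":0,"wy":0,"wz":0},{"jaw":85,"x":0,"y":0,"z":0.8,"wx":0,"wy":0,"wz":0},{"jaw":85,"x":0,"y":0,"z":0.55,"wx":0,"wy":0,"wz":0}])

```text
t: 45.45
ee_pos: [0.6433, -0.1317, 0.1746]
tcp_rot: [0.733, 0.68, -0.001, -0.002]
wrist_force: [-0.4, -0.3, -0.2]
finger_gap: 0.0853
finger_force: 0.0
```

Emit:
jog_arm(plan=[{"jaw":85,"x":0,"y":0,"z":0,"wx":0,"wy":0,"wz":0},{"jaw":40,"x":0,"y":0,"z":0,"wx":0,"wy":0,"wz":0},{"jaw":40,"x":0,"y":0,"z":0,"wx":0,"wy":0,"wz":0},{"jaw":40,"x":0,"y":0,"z":0,"wx":0,"wy":0,"wz":0},{"jaw":40,"x":0,"y":0,"z":0,"wx":0,"wy":0,"wz":0},{"jaw":40,"x":0,"y":0,"z":0,"wx":0,"wy":0,"wz":0},{"jaw":40,"x":0,"y":0,"z":0,"wx":0,"wy":0,"wz":0},{"jaw":40,"x":0,"y":0,"z":0,"wx":0,"wy":0,"wz":0}])

```text
t: 46.25
ee_pos: [0.6441, -0.1333, 0.1795]
tcp_rot: [0.733, 0.68, -0.0, -0.0]
wrist_force: [-5.5, 1.3, 5.7]
finger_gap: 0.0494
finger_force: 22.7
```

Emit:
jog_arm(plan=[{"jaw":40,"x":0.4,"y":0,"z":0,"wx":0,"wy":0,"wz":0},{"jaw":40,"x":0.8,"y":0,"z":0,"wx":0,"wy":0,"wz":0},{"jaw":40,"x":0.8,"y":0,"z":0,"wx":0,"wy":0,"wz":0},{"jaw":40,"x":0.8,"y":0,"z":0,"wx":0,"wy":0,"wz":0},{"jaw":40,"x":0.8,"y":0,"z":0,"wx":0,"wy":0,"wz":0},{"jaw":40,"x":0.8,"y":0,"z":0,"wx":0,"wy":0,"wz":0},{"jaw":40,"x":0.8,"y":0,"z":0,"wx":0,"wy":0,"wz":0},{"jaw":40,"x":0.8,"y":0,"z":0,"wx":0,"wy":0,"wz":0}])

```text
t: 47.05
ee_pos: [0.657, 0.016, 0.1795]
tcp_rot: [0.733, 0.68, 0.001, 0.002]
wrist_force: [3.3, -2.9, -2.6]
finger_gap: 0.0491
finger_force: 22.1
```

Emit:
jog_arm(plan=[{"jaw":40,"x":0.8,"y":0,"z":0,"wx":0,"wy":0,"wz":0},{"jaw":40,"x":0.8,"y":0,"z":0,"wx":0,"wy":0,"wz":0},{"jaw":40,"x":0.5,"y":0,"z":0,"wx":0,"wy":0,"wz":0},{"jaw":40,"x":0.3,"y":0,"z":0,"wx":0,"wy":0,"wz":0},{"jaw":40,"x":0,"y":0,"z":0,"wx":0,"wy":0,"wz":0},{"jaw":40,"x":0,"y":0,"z":0,"wx":0,"wy":0,"wz":0}])

```text
t: 47.65
ee_pos: [0.6622, 0.0766, 0.1795]
tcp_rot: [0.733, 0.68, 0.002, 0.002]
wrist_force: [6.2, 1.2, -3.0]
finger_gap: 0.0488
finger_force: 22.8
```

Emit:
jog_arm(plan=[{"jaw":40,"x":0.2,"y":0,"z":0,"wx":0,"wy":0,"wz":0},{"jaw":40,"x":0.2,"y":0,"z":0,"wx":0,"wy":0,"wz":0},{"jaw":40,"x":0.1,"y":0,"z":0,"wx":0,"wy":0,"wz":0},{"jaw":40,"x":0,"y":0,"z":0,"wx":0,"wy":0,"wz":0},{"jaw":40,"x":0,"y":0,"z":0,"wx":0,"wy":0,"wz":0}])

```text
t: 48.15
ee_pos: [0.6631, 0.0862, 0.1795]
tcp_rot: [0.733, 0.68, 0.0, 0.003]
wrist_force: [6.2, -8.2, -1.6]
finger_gap: 0.0492
finger_force: 22.9
```

Emit:
jog_arm(plan=[{"jaw":40,"x":0.15,"y":0,"z":0,"wx":0,"wy":0,"wz":0},{"jaw":40,"x":0,"y":0,"z":0,"wx":0,"wy":0,"wz":0},{"jaw":40,"x":0,"y":0,"z":0,"wx":0,"wy":0,"wz":0}])

```text
t: 48.45
ee_pos: [0.6632, 0.0871, 0.1794]
tcp_rot: [0.734, 0.679, -0.001, 0.004]
wrist_force: [2.7, -18.3, -2.0]
finger_gap: 0.0492
finger_force: 23.1
```

Emit:
jog_arm(plan=[{"jaw":85,"x":0,"y":0,"z":0,"wx":0,"wy":0,"wz":0},{"jaw":85,"x":0,"y":0,"z":0,"wx":0,"wy":0,"wz":0},{"jaw":85,"x":0,"y":0,"z":0,"wx":0,"wy":0,"wz":0},{"jaw":85,"x":0,"y":0,"z":-0.8,"wx":0,"wy":0,"wz":0},{"jaw":85,"x":0,"y":0,"z":-0.9,"wx":0,"wy":0,"wz":0},{"jaw":85,"x":0,"y":0,"z":-0.9,"wx":0,"wy":0,"wz":0},{"jaw":85,"x":0,"y":0,"z":-0.9,"wx":0,"wy":0,"wz":0},{"jaw":85,"x":0,"y":0,"z":-0.5,"wx":0,"wy":0,"wz":0}])

```text
t: 49.25
ee_pos: [0.6622, 0.093, 0.2806]
tcp_rot: [0.733, 0.68, 0.001, 0.001]
wrist_force: [-0.3, -0.1, 0.0]
finger_gap: 0.0852
finger_force: 0.0
```

Run:
```python
from h import *
s=state(); print(s["ee_pos"])
rows([(.51,-.42,.28,74,60)])
```

```text
[0.66219101 0.0929613  0.28058424]
(0.51, -0.42, 0.28, 74, 60) 22
   {"jaw": 60, "x": -0.95, "y": -0.21, "z": 0.0, "wx": 0.0, "wy": 0.0, "wz": 0.06}
   {"jaw": 60, "x": -0.95, "y": -0.2, "z": 0.0, "wx": 0.0, "wy": 0.0, "wz": 0.06}
   {"jaw": 60, "x": -0.95, "y": -0.19, "z": 0.0, "wx": 0.0, "wy": 0.0, "wz": 0.06}
   {"jaw": 60, "x": -0.96, "y": -0.18, "z": 0.0, "wx": 0.0, "wy": 0.0, "wz": 0.06}
   {"jaw": 60, "x": -0.96, "y": -0.17, "z": 0.0, "wx": 0.0, "wy": 0.0, "wz": 0.06}
   {"jaw": 60, "x": -0.96, "y": -0.16, "z": 0.0, "wx": 0.0, "wy": 0.0, "wz": 0.06}
   {"jaw": 60, "x": -0.96, "y": -0.15, "z": 0.0, "wx": 0.0, "wy": 0.0, "wz": 0.06}
   {"jaw": 60, "x": -0.96, "y": -0.14, "z": 0.0, "wx": 0.0, "wy": 0.0, "wz": 0.06}
   {"jaw": 60, "x": -0.96, "y": -0.14, "z": 0.0, "wx": 0.0, "wy": 0.0, "wz": 0.06}
   {"jaw": 60, "x": -0.96, "y": -0.13, "z": 0.0, "wx": 0.0, "wy": 0.0, "wz": 0.06}
   {"jaw": 60, "x": -0.97, "y": -0.12, "z": 0.0, "wx": 0.0, "wy": 0.0, "wz": 0.06}
   {"jaw": 60, "x": -0.97, "y": -0.11, "z": 0.0, "wx": 0.0, "wy": 0.0, "wz": 0.06}
   {"jaw": 60, "x": -0.97, "y": -0.1, "z": 0.0, "wx": 0.0, "wy": 0.0, "wz": 0.06}
   {"jaw": 60, "x": -0.97, "y": -0.09, "z": 0.0, "wx": 0.0, "wy": 0.0, "wz": 0.06}
   {"jaw": 60, "x": -0.97, "y": -0.08, "z": 0.0, "wx": 0.0, "wy": 0.0, "wz": 0.06}
   {"jaw": 60, "x": -0.97, "y": -0.07, "z": 0.0, "wx": 0.0, "wy": 0.0, "wz": 0.06}
   {"jaw": 60, "x": -0.97, "y": -0.06, "z": 0.0, "wx": 0.0, "wy": 0.0, "wz": 0.06}
   {"jaw": 60, "x": -0.97, "y": -0.05, "z": 0.0, "wx": 0.0, "wy": 0.0, "wz": 0.06}
   {"jaw": 60, "x": -0.97, "y": -0.05, "z": 0.0, "wx": 0.0, "wy": 0.0, "wz": 0.06}
   {"jaw": 60, "x": -0.97, "y": -0.04, "z": 0.0, "wx": 0.0, "wy": 0.0, "wz": 0.06}
   {"jaw": 60, "x": -0.97, "y": -0.03, "z": 0.0, "wx": 0.0, "wy": 0.0, "wz": 0.06}
   {"jaw": 60, "x": -0.97, "y": -0.02, "z": 0.0, "wx": 0.0, "wy": 0.0, "wz": 0.06}
```

Emit:
jog_arm(plan=[{"jaw":60,"x":-0.95,"y":-0.21,"z":0,"wx":0,"wy":0,"wz":0.06},{"jaw":60,"x":-0.95,"y":-0.2,"z":0,"wx":0,"wy":0,"wz":0.06},{"jaw":60,"x":-0.95,"y":-0.19,"z":0,"wx":0,"wy":0,"wz":0.06},{"jaw":60,"x":-0.96,"y":-0.18,"z":0,"wx":0,"wy":0,"wz":0.06},{"jaw":60,"x":-0.96,"y":-0.17,"z":0,"wx":0,"wy":0,"wz":0.06},{"jaw":60,"x":-0.96,"y":-0.16,"z":0,"wx":0,"wy":0,"wz":0.06},{"jaw":60,"x":-0.96,"y":-0.15,"z":0,"wx":0,"wy":0,"wz":0.06},{"jaw":60,"x":-0.96,"y":-0.14,"z":0,"wx":0,"wy":0,"wz":0.06}])

```text
t: 50.05
ee_pos: [0.6059, -0.0946, 0.2776]
tcp_rot: [0.757, 0.653, -0.0, -0.0]
wrist_force: [-0.5, -0.6, 0.2]
finger_gap: 0.0602
finger_force: 0.0
```

Emit:
jog_arm(plan=[{"jaw":60,"x":-0.96,"y":-0.14,"z":0,"wx":0,"wy":0,"wz":0.06},{"jaw":60,"x":-0.96,"y":-0.13,"z":0,"wx":0,"wy":0,"wz":0.06},{"jaw":60,"x":-0.97,"y":-0.12,"z":0,"wx":0,"wy":0,"wz":0.06},{"jaw":60,"x":-0.97,"y":-0.11,"z":0,"wx":0,"wy":0,"wz":0.06},{"jaw":60,"x":-0.97,"y":-0.1,"z":0,"wx":0,"wy":0,"wz":0.06},{"jaw":60,"x":-0.97,"y":-0.09,"z":0,"wx":0,"wy":0,"wz":0.06},{"jaw":60,"x":-0.97,"y":-0.08,"z":0,"wx":0,"wy":0,"wz":0.06},{"jaw":60,"x":-0.97,"y":-0.07,"z":0,"wx":0,"wy":0,"wz":0.06}])

```text
t: 50.85
ee_pos: [0.551, -0.2814, 0.2776]
tcp_rot: [0.78, 0.626, 0.0, -0.0]
wrist_force: [0.3, 0.4, 0.2]
finger_gap: 0.06
finger_force: 0.0
```

Emit:
jog_arm(plan=[{"jaw":60,"x":-0.97,"y":-0.06,"z":0,"wx":0,"wy":0,"wz":0.06},{"jaw":60,"x":-0.97,"y":-0.05,"z":0,"wx":0,"wy":0,"wz":0.06},{"jaw":60,"x":-0.97,"y":-0.05,"z":0,"wx":0,"wy":0,"wz":0.06},{"jaw":60,"x":-0.97,"y":-0.04,"z":0,"wx":0,"wy":0,"wz":0.06},{"jaw":60,"x":-0.97,"y":-0.03,"z":0,"wx":0,"wy":0,"wz":0.06},{"jaw":60,"x":-0.97,"y":-0.02,"z":0,"wx":0,"wy":0,"wz":0.06},{"jaw":60,"x":0,"y":0,"z":0,"wx":0,"wy":0,"wz":0},{"jaw":60,"x":0,"y":0,"z":0,"wx":0,"wy":0,"wz":0}])

```text
t: 51.65
ee_pos: [0.5104, -0.4205, 0.2773]
tcp_rot: [0.797, 0.604, 0.0, -0.001]
wrist_force: [0.1, 0.8, -0.5]
finger_gap: 0.0603
finger_force: 0.0
```

Run:
```python
from h import *
import pickle
s=state(); print(s["ee_pos"],s["joint_pos"])
c=grab("wrist"); pickle.dump(c,open("k1.pkl","wb")); cv2.imwrite("pics/k1b.png",cv2.resize(c["img"],(800,600)))
```

```text
[ 0.51037519 -0.42054526  0.2773442 ] [-8.68459971e-01  3.91438234e-01  1.39748210e+00  4.73084112e-04
  1.35375832e+00 -5.95023856e-01]
```

View pics/k1b.png

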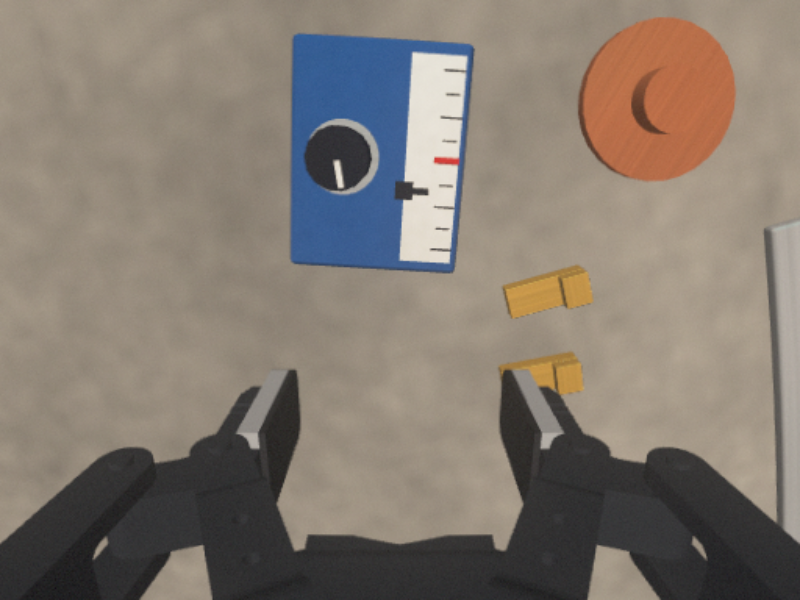

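Here the knob top is at (338,158), the pointer tip at (428,192) and the red mark's tip at (434,161). The faceplate and jaws are clear.

```bash
cat >> h.py <<'E'
def vent(c,roi=(250,385,20,180)):
    u0,u1,v0,v1=roi; im=c["img"]; hsv=cv2.cvtColor(im,cv2.COLOR_BGR2HSV); v,u=np.mgrid[0:384,0:512]
    inr=(u>=u0)&(u<u1)&(v>=v0)&(v<v1)
    red=inr&(hsv[...,1]>140)&((hsv[...,0]<6)|(hsv[...,0]>172))
    blk=inr&(im.max(2)<60)
    n,l,st,ce=cv2.connectedComponentsWithStats(red.astype(np.uint8)); i=1+np.argmax(st[1:,4]); r=l==i
    n,l,st,ce=cv2.connectedComponentsWithStats(blk.astype(np.uint8)); i=1+np.argmax(st[1:,4]); b=l==i
    print("red",r.sum(),ce.shape,u[r].min(),u[r].max(),v[r].mean(),"blk",st[i])
    return (u[r].min(),v[r].mean()),(u[b].max(),(v[b&(u>u[b].max()-5)]).mean())
E
python3 - <<'E'
from h import *
import pickle
np.set_printoptions(precision=4,suppress=True)
c=pickle.load(open("k1.pkl","rb")); k=512/800
m,p=vent(c); W=px2w(c,[m,p],[.049,.049]); print(m,p,W)
box=px2w(c,np.array([(293,35),(473,44),(454,271),(291,263)])*k,[.045]*4); print(box)
y=(box[0]-box[3]+box[1]-box[2]); y/=np.linalg.norm(y); print("y",y,np.degrees(np.arctan2(y[1],y[0])),"dy",(W[0]-W[1])@y,"rad",(W[0]-W[1])@y/.012)
K_=px2w(c,np.array([(338,157)])*k,[.074]); print("knob",K_)
rows([(K_[0,0],K_[0,1],.16,74,60)])
E
```

```text
red 51 (13, 2) 278 293 102.58823529411765 blk [253 120   6   7  18]
(np.int64(278), np.float64(102.58823529411765)) (np.int64(258), np.float64(124.0)) [[ 0.5451 -0.3662  0.049 ]
 [ 0.5232 -0.3795  0.049 ]]
[[ 0.4887 -0.2809  0.045 ]
 [ 0.5815 -0.312   0.045 ]
 [ 0.5403 -0.4326  0.045 ]
 [ 0.447  -0.4011  0.045 ]]
y [0.3255 0.9455 0.    ] 71.00329869631756 dy 0.019683869333978796 rad 1.640322444498233
knob [[ 0.4964 -0.3498  0.074 ]]
(np.float64(0.4964148770980771), np.float64(-0.3498286149476577), 0.16, 74, 60) 5 x {"jaw": 60, "x": 0.51, "y": -0.26, "z": 0.94, "wx": 0.0, "wy": 0.0, "wz": 0.01}
```

Run:
```python
from h import *
import pickle
np.set_printoptions(precision=4,suppress=True)
c=pickle.load(open("k1.pkl","rb"))
W=px2w(c,[(278,102.6),(273.5,122.9)],[.049,.049]); y=np.array([.3255,.9455,0]); print(W,(W[0]-W[1])@y/.012)
print(c["img"][118:128,252:278].max(2))
```

```text
[[ 0.5451 -0.3662  0.049 ]
 [ 0.5368 -0.3822  0.049 ]] 1.4912246186723983
[[144  61  60  59  59  58  59  62  63  63  61  71 187 229 230 231 230 229
  230 228 227 228 228 229 229 228]
 [148  62  60  61  57  60  60  59  62  57  60  70 194 229 229 230 231 229
  230 230 229 228 228 228 228 230]
 [127  59  58  62  60  58  60  61  63  62  62  60 107 129 145 142 142 144
  146 172 168 172 227 228 227 229]
 [123  58  60  58  63  60  60  63  60  57  63  59  61  59  68  72  71  72
   72  87  87 102 204 227 227 228]
 [124  60  59  56  60  58  59  57  67  60  60  61  60  63  64  60  64  58
   64  64  63  81 193 229 228 229]
 [121  60  59  61  61  58  58  60  62  59  60  64  64  64  59  60  65  66
   63  61  64  81 196 228 229 229]
 [124  59  60  59  61  60  61  58  61  62  66  67 136 135 135  92  97  96
   96  94  63  79 194 228 228 228]
 [108  59  57  59  61  62  60  63  63  62  60  76 224 224 222 220 222 222
  222 222 220 220 225 228 228 230]
 [102  58  59  58  57  59  59  61  59  62  64  99 228 228 228 230 230 229
  230 229 230 228 229 229 229 228]
 [120  92  95  95  75  78  94  92  62  61  64 106 230 230 229 231 230 230
  230 229 230 229 230 230 228 229]]
```

Emit:
jog_arm(plan=[{"jaw":60,"x":0.51,"y":-0.26,"z":0.9,"wx":0,"wy":0,"wz":0},{"jaw":60,"x":0.51,"y":-0.26,"z":0.9,"wx":0,"wy":0,"wz":0},{"jaw":60,"x":0.51,"y":-0.26,"z":0.9,"wx":0,"wy":0,"wz":0},{"jaw":60,"x":0.51,"y":-0.26,"z":0.9,"wx":0,"wy":0,"wz":0},{"jaw":60,"x":0.51,"y":-0.26,"z":0.9,"wx":0,"wy":0,"wz":0},{"jaw":60,"x":0,"y":0,"z":0.7,"wx":0,"wy":0,"wz":0},{"jaw":60,"x":0,"y":0,"z":0.6,"wx":0,"wy":0,"wz":0},{"jaw":60,"x":0,"y":0,"z":0,"wx":0,"wy":0,"wz":0}])

```text
t: 52.5
ee_pos: [0.4959, -0.3489, 0.1307]
tcp_rot: [0.796, 0.605, -0.0, -0.002]
wrist_force: [0.5, -0.3, -0.3]
finger_gap: 0.0601
finger_force: 0.0
```

Emit:
jog_arm(plan=[{"jaw":60,"x":0,"y":0,"z":0,"wx":0,"wy":0,"wz":0},{"jaw":25,"x":0,"y":0,"z":0,"wx":0,"wy":0,"wz":0},{"jaw":25,"x":0,"y":0,"z":0,"wx":0,"wy":0,"wz":0},{"jaw":25,"x":0,"y":0,"z":0,"wx":0,"wy":0,"wz":0},{"jaw":25,"x":0,"y":0,"z":0,"wx":0,"wy":0,"wz":0},{"jaw":25,"x":0,"y":0,"z":0,"wx":0,"wy":0,"wz":0},{"jaw":25,"x":0,"y":0,"z":0,"wx":0,"wy":0,"wz":0},{"jaw":25,"x":0,"y":0,"z":0,"wx":0,"wy":0,"wz":0}])

```text
t: 53.3
ee_pos: [0.496, -0.3511, 0.1343]
tcp_rot: [0.797, 0.604, -0.0, -0.0]
wrist_force: [-4.9, 1.4, 5.0]
finger_gap: 0.0329
finger_force: 20.7
```

Emit:
jog_arm(plan=[{"jaw":25,"x":0,"y":0,"z":0,"wx":0,"wy":0,"wz":-0.6},{"jaw":25,"x":0,"y":0,"z":0,"wx":0,"wy":0,"wz":-0.6},{"jaw":25,"x":0,"y":0,"z":0,"wx":0,"wy":0,"wz":-0.6},{"jaw":25,"x":0,"y":0,"z":0,"wx":0,"wy":0,"wz":-0.6},{"jaw":25,"x":0,"y":0,"z":0,"wx":0,"wy":0,"wz":-0.6},{"jaw":25,"x":0,"y":0,"z":0,"wx":0,"wy":0,"wz":-0.6},{"jaw":25,"x":0,"y":0,"z":0,"wx":0,"wy":0,"wz":0},{"jaw":25,"x":0,"y":0,"z":0,"wx":0,"wy":0,"wz":0}])

```text
t: 54.1
ee_pos: [0.4968, -0.351, 0.1343]
tcp_rot: [0.608, 0.794, -0.0, 0.001]
wrist_force: [-1.0, 1.3, 6.3]
finger_gap: 0.0332
finger_force: 20.7
```

Run:
```python
from h import *
import pickle
s=state(); R0=R.from_quat(s["tcp_rot"]).as_matrix(); print(s["ee_pos"],np.degrees(np.arctan2(R0[1,0],R0[0,0])),s["torque"],s["wrist_force"])
c=grab("wrist"); pickle.dump(c,open("k2.pkl","wb")); cv2.imwrite("pics/k2b.png",cv2.resize(c["img"],(600,450)))
```

```text
[ 0.49676976 -0.35102834  0.13427421] 105.14754080532512 [0.38273322 0.18055838 0.00499198] [-1.00431679  1.34139628  6.32059794]
```

View pics/k2b.png

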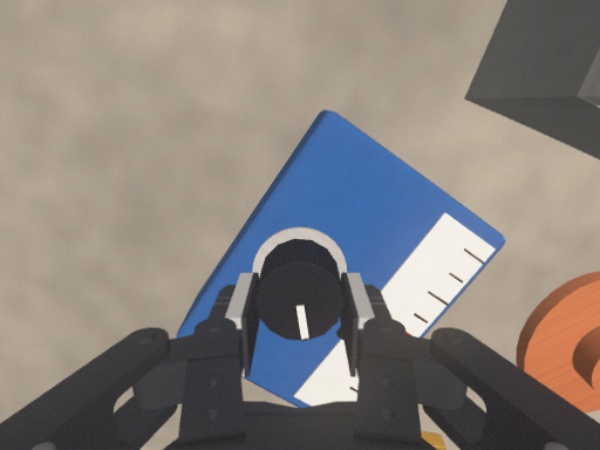

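The knob turns with the gripper. The pointer is hidden by the fingers, so I'll finish most of the turn, then release and look.

Emit:
jog_arm(plan=[{"jaw":25,"x":0,"y":0,"z":0,"wx":0,"wy":0,"wz":-0.6},{"jaw":25,"x":0,"y":0,"z":0,"wx":0,"wy":0,"wz":-0.6},{"jaw":25,"x":0,"y":0,"z":0,"wx":0,"wy":0,"wz":-0.6},{"jaw":25,"x":0,"y":0,"z":0,"wx":0,"wy":0,"wz":-0.6},{"jaw":25,"x":0,"y":0,"z":0,"wx":0,"wy":0,"wz":-0.6},{"jaw":25,"x":0,"y":0,"z":0,"wx":0,"wy":0,"wz":-0.6},{"jaw":25,"x":0,"y":0,"z":0,"wx":0,"wy":0,"wz":-0.6},{"jaw":25,"x":0,"y":0,"z":0,"wx":0,"wy":0,"wz":-0.6}])

```text
t: 54.95
ee_pos: [0.4976, -0.3504, 0.1343]
tcp_rot: [0.287, 0.958, 0.0, 0.001]
wrist_force: [3.3, 5.4, 5.9]
finger_gap: 0.0332
finger_force: 20.8
```

Emit:
jog_arm(plan=[{"jaw":25,"x":0,"y":0,"z":0,"wx":0,"wy":0,"wz":-0.6},{"jaw":25,"x":0,"y":0,"z":0,"wx":0,"wy":0,"wz":-0.2},{"jaw":25,"x":0,"y":0,"z":0,"wx":0,"wy":0,"wz":0},{"jaw":25,"x":0,"y":0,"z":0,"wx":0,"wy":0,"wz":0},{"jaw":25,"x":0,"y":0,"z":0,"wx":0,"wy":0,"wz":0}])

```text
t: 55.45
ee_pos: [0.4977, -0.3502, 0.1342]
tcp_rot: [0.231, 0.973, 0.0, 0.001]
wrist_force: [2.6, 6.2, 5.8]
finger_gap: 0.0327
finger_force: 20.8
```

Emit:
jog_arm(plan=[{"jaw":60,"x":0,"y":0,"z":0,"wx":0,"wy":0,"wz":0},{"jaw":60,"x":0,"y":0,"z":0,"wx":0,"wy":0,"wz":0},{"jaw":60,"x":0,"y":0,"z":0,"wx":0,"wy":0,"wz":0},{"jaw":60,"x":0,"y":0,"z":-0.9,"wx":0,"wy":0,"wz":0},{"jaw":60,"x":0,"y":0,"z":-0.9,"wx":0,"wy":0,"wz":0},{"jaw":60,"x":0,"y":0,"z":-0.9,"wx":0,"wy":0,"wz":0},{"jaw":60,"x":0,"y":0,"z":0,"wx":0,"wy":0,"wz":0},{"jaw":60,"x":0,"y":0,"z":0,"wx":0,"wy":0,"wz":0}])

```text
t: 56.25
ee_pos: [0.4963, -0.3508, 0.2004]
tcp_rot: [0.23, 0.973, -0.0, 0.0]
wrist_force: [-0.1, 0.8, -0.9]
finger_gap: 0.0601
finger_force: 0.0
```

Run:
```python
from h import *
s=state(); R0=R.from_quat(s["tcp_rot"]).as_matrix(); print(s["ee_pos"],np.degrees(np.arctan2(R0[1,0],R0[0,0])))
c=grab("wrist"); print(w2px(c,[(.545,-.366,.049)]))
t=grab("top"); print(w2px(t,[(.545,-.366,.049)]))
rows([(.51,-.42,.22,150,60),(.51,-.42,.22,74,60)])
```

```text
[ 0.49633455 -0.35083054  0.20038826] 153.3944340490946
[[268.15457098 261.77175767]]
[[344.68487278 189.96740953]]
(0.51, -0.42, 0.22, 150, 60) 3
   {"jaw": 60, "x": -0.59, "y": -0.75, "z": -0.28, "wx": 0.0, "wy": 0.0, "wz": 0.13}
   {"jaw": 60, "x": -0.6, "y": -0.74, "z": -0.28, "wx": 0.0, "wy": 0.0, "wz": 0.13}
   {"jaw": 60, "x": -0.62, "y": -0.72, "z": -0.28, "wx": 0.0, "wy": 0.0, "wz": 0.13}
(0.51, -0.42, 0.22, 74, 60) 9 x {"jaw": 60, "x": 0.0, "y": 0.0, "z": 0.0, "wx": 0.0, "wy": 0.0, "wz": 0.98}
```

Emit:
jog_arm(plan=[{"jaw":60,"x":-0.8,"y":0,"z":-0.5,"wx":0,"wy":0,"wz":0},{"jaw":60,"x":-0.8,"y":0,"z":-0.5,"wx":0,"wy":0,"wz":0},{"jaw":60,"x":-0.8,"y":0,"z":0,"wx":0,"wy":0,"wz":0},{"jaw":60,"x":-0.8,"y":0,"z":0,"wx":0,"wy":0,"wz":0},{"jaw":60,"x":0,"y":0,"z":0,"wx":0,"wy":0,"wz":0},{"jaw":60,"x":0,"y":0,"z":0,"wx":0,"wy":0,"wz":0}])

```text
t: 56.95
ee_pos: [0.5672, -0.3858, 0.2234]
tcp_rot: [0.23, 0.973, 0.001, -0.001]
wrist_force: [0.4, -0.8, -0.8]
finger_gap: 0.0598
finger_force: 0.0
```

Run:
```python
from h import *
import pickle
np.set_printoptions(precision=4,suppress=True)
c=grab("wrist"); pickle.dump(c,open("k3.pkl","wb")); P=w2px(c,[(.545,-.366,.049)])[0]; print(P)
u,v=np.round(P).astype(int); im=c["img"]
cr=im[max(v-60,0):v+60,max(u-60,0):u+60]; cv2.imwrite("pics/k3b.png",cv2.resize(cr,None,fx=5,fy=5,interpolation=cv2.INTER_CUBIC))
```

```text
[267.2463 153.1596]
```

View pics/k3b.png

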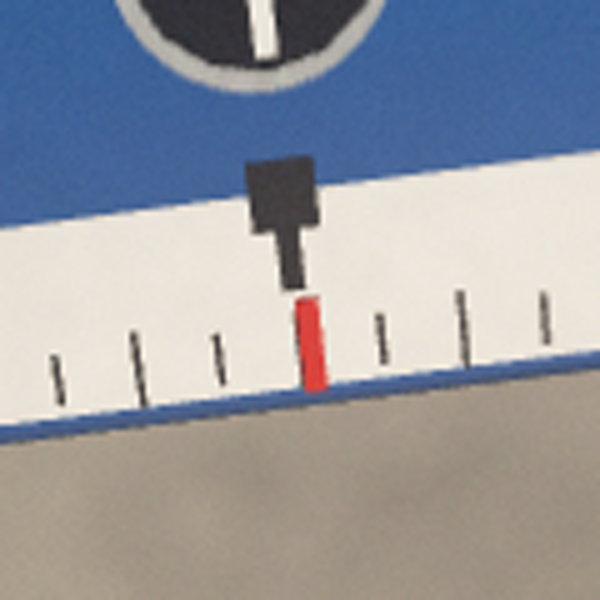

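Pointer tip at crop pixel (292,288), red mark tip at (307,298). It needs a little more turn.

Run:
```python
from h import *
import pickle
np.set_printoptions(precision=4,suppress=True)
c=pickle.load(open("k3.pkl","rb")); im=c["img"].astype(float); off=np.array([267-60,153-60])
y=np.array([.3255,.9455,0]); 
v,u=np.mgrid[93:213,207:327]
cr=im[93:213,207:327]; b,g,r=cr[...,0],cr[...,1],cr[...,2]
red=(r-g>90)
W=px2w(c,np.c_[u[red],v[red]],[.049]*red.sum())
# stem of pointer: rows v crop 47..57, cols 52..64
s=(cr.max(2)<120)&(v>=93+48)&(v<=93+57)&(u>=207+52)&(u<=207+64)
S=px2w(c,np.c_[u[s],v[s]],[.049]*s.sum())
# scale direction from the box edge/ticks: fit from the red mark axis
x=np.array([y[1],-y[0],0])
print(red.sum(),s.sum(),W.mean(0),S.mean(0)); 
for a in (69,70,71,72,73):
    yy=np.array([np.cos(np.radians(a)),np.sin(np.radians(a)),0]); print(a,(W.mean(0)-S.mean(0))@yy/.012)
# axis of red by PCA
d=np.linalg.svd(W-W.mean(0))[2][0]; print("red axis angle",np.degrees(np.arctan2(d[1],d[0])))
dp=np.linalg.svd(S-S.mean(0))[2][0]; print("ptr axis",np.degrees(np.arctan2(dp[1],dp[0])))
```

```text
78 45 [ 0.5511 -0.3677  0.049 ] [ 0.539  -0.3651  0.049 ]
69 0.16082774069724998
70 0.1430541068732486
71 0.1252368973824973
72 0.10738153951960622
73 0.0894934721995492
red axis angle -19.0386070072434
ptr axis -16.921060054414166
```

Emit:
jog_arm(plan=[{"jaw":60,"x":0.8,"y":0,"z":0,"wx":0,"wy":0,"wz":0},{"jaw":60,"x":0.8,"y":0,"z":0,"wx":0,"wy":0,"wz":0},{"jaw":60,"x":0.8,"y":0,"z":0,"wx":0,"wy":0,"wz":0},{"jaw":60,"x":0.8,"y":0,"z":0.5,"wx":0,"wy":0,"wz":0},{"jaw":60,"x":0,"y":0,"z":0.5,"wx":0,"wy":0,"wz":0},{"jaw":60,"x":0,"y":0,"z":0.9,"wx":0,"wy":0,"wz":0},{"jaw":60,"x":0,"y":0,"z":0.9,"wx":0,"wy":0,"wz":0},{"jaw":60,"x":0,"y":0,"z":0.85,"wx":0,"wy":0,"wz":0}])

```text
t: 57.8
ee_pos: [0.4962, -0.3505, 0.1327]
tcp_rot: [0.23, 0.973, 0.0, -0.0]
wrist_force: [0.2, -0.4, -1.0]
finger_gap: 0.0599
finger_force: 0.0
```

Emit:
jog_arm(plan=[{"jaw":60,"x":0,"y":0,"z":0,"wx":0,"wy":0,"wz":0},{"jaw":25,"x":0,"y":0,"z":0,"wx":0,"wy":0,"wz":0},{"jaw":25,"x":0,"y":0,"z":0,"wx":0,"wy":0,"wz":0},{"jaw":25,"x":0,"y":0,"z":0,"wx":0,"wy":0,"wz":0},{"jaw":25,"x":0,"y":0,"z":0,"wx":0,"wy":0,"wz":0},{"jaw":25,"x":0,"y":0,"z":0,"wx":0,"wy":0,"wz":0},{"jaw":25,"x":0,"y":0,"z":0,"wx":0,"wy":0,"wz":0},{"jaw":25,"x":0,"y":0,"z":0,"wx":0,"wy":0,"wz":0}])

```text
t: 58.6
ee_pos: [0.4974, -0.3501, 0.1355]
tcp_rot: [0.23, 0.973, 0.0, 0.001]
wrist_force: [2.1, 4.8, 1.3]
finger_gap: 0.0329
finger_force: 21.3
```

Emit:
jog_arm(plan=[{"jaw":25,"x":0,"y":0,"z":0,"wx":0,"wy":0,"wz":-0.3},{"jaw":25,"x":0,"y":0,"z":0,"wx":0,"wy":0,"wz":-0.3},{"jaw":25,"x":0,"y":0,"z":0,"wx":0,"wy":0,"wz":-0.27},{"jaw":25,"x":0,"y":0,"z":0,"wx":0,"wy":0,"wz":0},{"jaw":25,"x":0,"y":0,"z":0,"wx":0,"wy":0,"wz":0},{"jaw":25,"x":0,"y":0,"z":0,"wx":0,"wy":0,"wz":0}])

```text
t: 59.2
ee_pos: [0.4974, -0.3499, 0.1355]
tcp_rot: [0.166, 0.986, 0.0, 0.001]
wrist_force: [1.8, 6.4, 0.2]
finger_gap: 0.0329
finger_force: 21.3
```

Emit:
jog_arm(plan=[{"jaw":60,"x":0,"y":0,"z":0,"wx":0,"wy":0,"wz":0},{"jaw":60,"x":0,"y":0,"z":0,"wx":0,"wy":0,"wz":0},{"jaw":60,"x":0,"y":0,"z":0,"wx":0,"wy":0,"wz":0},{"jaw":60,"x":0,"y":0,"z":-0.9,"wx":0,"wy":0,"wz":0},{"jaw":60,"x":0,"y":0,"z":-0.9,"wx":0,"wy":0,"wz":0},{"jaw":60,"x":0,"y":0,"z":-0.9,"wx":0,"wy":0,"wz":0},{"jaw":60,"x":-0.8,"y":0,"z":-0.5,"wx":0,"wy":0,"wz":0},{"jaw":60,"x":-0.8,"y":0,"z":-0.5,"wx":0,"wy":0,"wz":0}])

```text
t: 60.0
ee_pos: [0.5345, -0.3644, 0.2283]
tcp_rot: [0.166, 0.986, -0.001, 0.001]
wrist_force: [0.5, -0.3, -0.1]
finger_gap: 0.0597
finger_force: 0.0
```

Emit:
jog_arm(plan=[{"jaw":60,"x":-0.8,"y":0,"z":0,"wx":0,"wy":0,"wz":0},{"jaw":60,"x":-0.8,"y":0,"z":0,"wx":0,"wy":0,"wz":0},{"jaw":60,"x":0,"y":0,"z":0,"wx":0,"wy":0,"wz":0},{"jaw":60,"x":0,"y":0,"z":0,"wx":0,"wy":0,"wz":0}])

```text
t: 60.4
ee_pos: [0.5716, -0.3767, 0.2262]
tcp_rot: [0.166, 0.986, 0.0, -0.0]
wrist_force: [0.0, 0.0, -0.8]
finger_gap: 0.0599
finger_force: 0.0
```

```bash
cat > ptr.py <<'E'
from h import *
np.set_printoptions(precision=4,suppress=True)
def loc(c):
    P=w2px(c,[(.545,-.367,.049)])[0]; u0,v0=np.round(P).astype(int)-60
    cr=c["img"][v0:v0+120,u0:u0+120].astype(float); v,u=np.mgrid[v0:v0+120,u0:u0+120]
    red=(cr[...,2]-cr[...,1]>90)
    W=px2w(c,np.c_[u[red],v[red]],[.049]*red.sum()); m=W.mean(0)
    d=np.cov(W[:,:2].T); y=np.array([np.cos(np.radians(71)),np.sin(np.radians(71)),0]); x=np.array([y[1],-y[0],0])
    G=px2w(c,np.c_[u.ravel(),v.ravel()],[.049]*u.size)-m
    a,b=G@x,G@y; dark=(cr.max(2)<120).ravel()
    tipx=W.dot(x).min()-m@x
    s=dark&(a<tipx-.002)&(a>tipx-.009)&(abs(b)<.006)
    print("red",red.sum(),m,"tipx",tipx,"stem n",s.sum(),"a",a[s].min(),a[s].max(),"offset mm",-b[s].mean()*1e3,"rad",-b[s].mean()/.012)
    return cr
if __name__=="__main__":
    import pickle
    loc(pickle.load(open("k3.pkl","rb")))
    c=grab("wrist"); pickle.dump(c,open("k4.pkl","wb")); loc(c)
    s=state(); R0=R.from_quat(s["tcp_rot"]).as_matrix(); print(s["ee_pos"],np.degrees(np.arctan2(R0[1,0],R0[0,0])))
E
python3 ptr.py
```

```text
red 78 [ 0.5511 -0.3677  0.049 ] tipx -0.006590098047185133 stem n 41 a -0.015541504411165637 -0.008745280824490005 offset mm 1.4543981287228789 rad 0.12119984406023991
red 72 [ 0.5512 -0.3676  0.049 ] tipx -0.006579868483994056 stem n 36 a -0.01493775173290402 -0.008869457471804773 offset mm 0.013856042744441107 rad 0.0011546702287034256
[ 0.5712 -0.3766  0.2262] 160.8975874389279
```

The pointer lines up within about 0.2 mm. One last look at the door and bystanders.

Run:
```python
from h import *
c=grab("top"); cv2.imwrite("pics/final.png",cv2.resize(c["img"][90:260,60:420],(800,378),interpolation=cv2.INTER_CUBIC))
P=np.array([.6635,.0865,.118]); q=w2px(c,[P]); print((q-[60,90])*800/360)
a=np.radians(85.5); 
print((w2px(c,[(.662+.113*np.cos(a),.0835+.113*np.sin(a),.094),(.662-.113*np.cos(a),.0835-.113*np.sin(a),.094)])-[60,90])*800/360)
```

```text
[[332.93343169 131.45450673]]
[[261.13689458 130.03928401]
 [411.79690184 142.96147701]]
```

View pics/final.png

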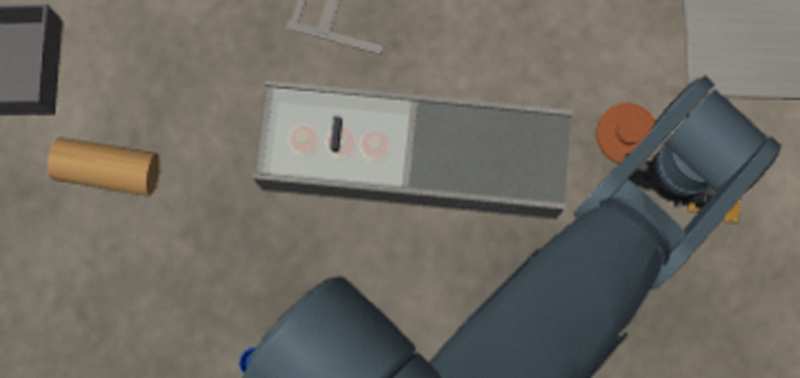

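The door covers the compartment end to end, with its handle at (336,134) and the three stoppered wells visible beneath. The arm is touching nothing.

```bash
python3 -c "
from workcell import *
print(close_job())"
```

```text
the job is handed in; nothing more can be done
None
```

I set a stopper in all three wells, stood them upright in the compartment, slid the door shut against its stop, turned the vent pointer to within about 0.2 mm of the red mark, and handed the job in; no result came back.

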